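# Clamp the damper stand to the slotted pit board

### The arm

A 6-joint arm with a two-finger parallel gripper is mounted at the origin on the work surface. World frame = base frame: x ahead of the robot, y to its left, z up, the work surface at z = 0. Lengths are in m, angles in rad, forces in N, time in s.
With the tool pointing down it reaches from about 0.35 to 0.975 m from the base axis. Payload 4.9 kg.
Tool frame: the origin (TCP) lies on the mounting face of the last link; the fingertips stand 173 mm ahead of it and the grasp point (between the pads) lies 155 mm ahead of it; z points along the fingers, y is the direction in which the jaws open and shut (so a half turn about z gives the same grasp; the last joint's range is limited). The gripper opens to 85 mm and grips with 20 to 120 N. Pads are 22 mm wide; open, the fingers measure 114 mm over their backs; the gripper's body (76 mm by 85 mm) begins 54 mm behind the grasp point. The pads swing forward as they close: fully open they stand 13 mm farther back than shut.
Start: joints at [1.21, 0.053, 1.613, -0, 1.476, -0.119], TCP at [0.15, 0.607, 0.405] pointing down, gripper open.
Joint ranges: [-3.01, 3.01], [-1.01, 2.22], [0.06, 2.58], [-1.02, 4.17], [0.09, 2.62], [-3.14, 3.14]. Speed limits (rad/s): [2.57, 2.57, 3.14, 3.14, 3.14, 3.14].

### API

Orientations are given as a unit quaternion [w, x, y, z].
In Python, from plant import manip gives the robot as it stands.
- The arm moves only by the tool play_rows, never from a script. Its argument "increments" is a list of rows, each an object with "offset": the shift along the tool's x, y, z in mm, a list of three; "twist": the turn about the tool's z in rad; "grip": the opening, from 0 (shut) to 1 (fully open). In form: [{"offset": [dx, dy, dz], "twist": twist, "grip": grip}, ...]. A call has 1 to 5 rows; each row is the pose to reach, as a shift and turn from the pose commanded when the call began, along the tool's axes at that moment; what a row does not reach only later rows make up. A row lasts 1/12 s, in which the tool goes at most 41.7 mm and 7.16 degrees, less where a joint would pass 70% of its speed; a pose out of reach is approached as far as the arm can. A call with a gripper value outside its range is refused whole. The fingers move at their own pace and stop on an object; the grip force is fixed at half the most. Time passes only in rows, so rows that repeat a pose let the fingers close. It gives the time, the measured TCP pose, the force and the opening at its end, in the units of the state.
- manip.state(): the state, without advancing time (a new reading comes with each control period).
- manip.grab_frame(name): name is "side" or "top"; returns the picture (480x640x3 uint8, blue, green, red); there is no depth.
- manip.get_calibration(name): a dict with "fx", "fy", "cx", "cy" (pixels), "k1" (the pictures are not rectified: a ray, as slopes to the right and down, at radius r is drawn at 1 + k1 r^2 times it, then the intrinsics apply), "T" (4x4, takes a point from camera to world coordinates). Camera axes: x right, y down, z forward; pixel columns grow to the right and rows downward; lengths in m; the calibration is good to about 2 mm. A picture is of the moment at which its call begins. get_calibration takes no time and is no camera call.
- manip.job_done(): hands the job in, once; it reports no verdict.
Trained networks look in the newest picture that a camera, given by its name, has taken for a name from the list of things; names that differ only in an ending like _2 or _b are one class to them, and where a whole thing is asked for, a point or a joint stands for the part that bears it (a point fixed in the world has none). Each returns a list of dicts, best first, with "p" (0 to 1); they miss things now and then, are a little off and sometimes report something else, mostly with a low value. They report only what shows in the picture. A call takes as long as a camera call. They do not tell look-alikes from the thing itself.
- manip.boxes_of(query, camera): "xyz" ([x, y, z] in m, in the coordinates of the camera as it stood for that picture, good to about 4 mm: the middle of the surface that is visible of it).
- manip.tip_of(query, camera): "xyz" ([x, y, z] in m, in the coordinates of the camera as it stood for that picture, good to about 4 mm: a listed point, or the origin of a listed thing).
The state is a dict: "time": time; "joint_pos": joint angles; "joint_vel": joint speeds; "joint_efforts": joint torques, N m; "tool_pos": TCP position; "tool_rot": TCP orientation; "contact_force": force on the tool from outside, world axes, zero at the start; "ft_torque": the same for the moment, N m; "gripper_width": opening from 0.0 (shut) to 1.0 (fully open).
Only numpy, scipy, OpenCV 4.12 (cv2) and the standard library are available. Lean on these libraries where they do the work, as an engineer would, in place of code of your own. Each camera call takes 0.05 s, during which the arm holds its last target. There are 200 camera calls.

### The job

Bolt the red damper stand down to the slotted aluminium board: take the T-bolt out of its yellow holder by its square blue nut, lower its head lengthwise into the slot in front of the stand's fork, turn it square so that it is caught under the lips, and slide it along the slot until the bolt stands at the closed end of the fork. Then tighten the nut clockwise, about three quarter-turns in all, until its sprung washer is squeezed about half-way, and let go. Leave the stand where it stands and do not disturb the other things on the table.

Things in the scene. Friction and masses are not known exactly. Their poses are not given: they have to be found in the camera images.
- slot (a point): Centre of the T-slot's mouth, on the top face of the fixed aluminium board (120 x 320 mm, top 25 mm above the table). Its y axis runs along the slot, z up. The slot is as long as the board, open at both ends; mouth 17 mm wide; lips 8 mm thick; under them a channel 25 mm wide, 12 mm high, its floor 20 mm below the top.
- fork (a point): Where the bolt's axis must end: on the top face of the stand's red foot, at the closed end of its fork. The foot (8 mm thick, 50 mm wide) lies on the board. The fork gap is 14 mm wide, open to this frame's -y, nearly in line with the slot; it ends 7 mm beyond this point in +y; the foot's tips are 19 mm away in -y. The stand's upright, 80 mm tall, begins 80 mm away in +y.
- stand: The damper stand as a whole (0.95 kg, loose, just resting on the board); origin on its underside below fork, same axes.
- bolt_head (a point): Centre of the T-bolt's steel head: 23.5 mm long (this frame's x), 14 wide (y), 6 thick (z, up the bolt). Shank 10 mm thick; its tip, 67 mm above, bears a red line along the head's length. Two corners are cut away: in the channel the head turns clockwise (from above) from lengthwise to square, and its full corners stop it 0.1 to 0.25 rad past square.
- holder: Yellow holder, fixed, 56 mm square, 22 mm high, origin under its centre. At the start the bolt stands upright in it, head down, in a pocket 28 (x) by 18 mm (y) whose floor is 3 mm above the table.
- nut_grip (a point): Grip point on the axis of the blue nut, which is 24 mm square (x and y are square to its faces) and 26 mm tall, from 17 mm below this point to 9 mm above it. It is 50 mm above bolt_head when nut is 0, and 1.91 mm lower per rad. Keep fingertips less than 19 mm below it, clear of the washer. Until the head is stopped, the bolt turns along with the nut (thread drag 0.06 N m).
- washer: Steel washer, 34 mm across and 3 mm thick, under the nut, origin at the centre of its underside, 23 mm below nut_grip when free; a spring of 4 N/mm lets it close up towards the nut by at most 6 mm. It turns with the nut.
- nut (a joint): Angle of the nut on the bolt, rad: grows as it is turned clockwise (from above) against the bolt, which moves it down its coarse thread, 12 mm a turn; 0 to 0.7 at the start. With the head up against the lips the washer meets the foot at 2.6 and is squeezed half-way at about 4.2; thread ends at 6.6. It stays where it is left.
- wheel0: Bystander: loose car wheel, 84 mm across, 32 mm thick, lying flat, origin under its centre
- wheel1: Bystander: a second such wheel
- oil: Bystander: clear oil bottle with red cap, 36 mm across, 100 mm tall, origin under its centre
- cup: Bystander: clear drinking cup with lid, 94 mm across at the top, 124 mm tall, with a yellow straw to 190 mm, origin under its centre
- driver: Bystander: black and green electric screwdriver lying on the table, 280 mm long, 36 mm thick
- hex_driver: Bystander: screwdriver with orange handle lying on the table
Not all that is in view belongs to the job. Leave any purple or turquoise look-alike of the stand alone. Leave any purple look-alike of the part that bears bolt_head alone.

How it is judged:
By the outcome, as a careful person would: the job done as asked, in the order asked, and still so for the second after the job is handed in, with the robot touching nothing.
It also fails if it takes over 72 s, if anything falls off the work surface, if the arm or the gripper's body presses on something with over 40 N, if the wrist force passes 120 N, or if a joint passes its speed limit or range.

## Working session

There is one attempt and no reset: what is moved stays moved. The work goes in short steps, Python scripts to look and compute and a tool call to move; the robot and the scene stay as the last step left them, time stands still between calls to the robot, and variables do not carry over. Pictures are saved under pics/ and viewed, about 8 in all and at most 12, crops included, and the job is handed in when it is done.

Besides the shell and the picture viewer there is one more tool, called after "Request:" by a JSON object that holds its "name" and its "arguments". play_rows: Moves the arm, as the interface text tells. Its arguments: {"type":"object","properties":{"increments":{"type":"array"}},"required":["increments"]}

```bash
mkdir -p pics; ls; cat > h.py <<'E'
import numpy as np, cv2
from plant import manip
def proj(c,P):
    K=manip.get_calibration(c);T=np.array(K["T"]);p=np.linalg.inv(T)@np.r_[P,1];s=p[:2]/p[2]
    s=s*(1+K["k1"]*(s@s));return np.array([K["fx"]*s[0]+K["cx"],K["fy"]*s[1]+K["cy"]])
def unproj(c,uv,z):
    K=manip.get_calibration(c);T=np.array(K["T"]);d=np.array([(uv[0]-K["cx"])/K["fx"],(uv[1]-K["cy"])/K["fy"]]);s=d.copy()
    for _ in range(20): s=d/(1+K["k1"]*(s@s))
    r=T[:3,:3]@np.r_[s,1];o=T[:3,3];return o+r*(z-o[2])/r[2]
def find(f,q,c):
    T=np.array(manip.get_calibration(c)["T"])
    return [(round(d["p"],2),np.round((T@np.r_[d["xyz"],1])[:3],4).tolist()) for d in getattr(manip,f)(q,c)]
E
python3 - <<'E'
from h import *
s=manip.state();print({k:np.round(v,3).tolist() for k,v in s.items()})
for c in("side","top"):
    im=manip.grab_frame(c);cv2.imwrite(f"pics/{c}0.png",im);K=manip.get_calibration(c);print(c,{k:np.round(K[k],3).tolist() for k in K})
    for q in("slot","fork","bolt_head","holder","nut_grip","stand","washer"): print(q,find("tip_of",q,c))
E
```

```text
pics
{'time': 0.0, 'joint_pos': [1.21, 0.053, 1.614, 0.0, 1.476, -0.119], 'joint_vel': [0.0, -0.0, -0.001, 0.0, -0.0, 0.001], 'joint_efforts': [0.0, -39.368, -37.018, -0.0, 0.007, 0.0], 'tool_pos': [0.15, 0.607, 0.403], 'tool_rot': [-0.0, 0.121, 0.993, -0.001], 'contact_force': [0.1, -0.608, -0.541], 'ft_torque': [0.019, 0.032, -0.023], 'gripper_width': 1.001}
side {'fx': 557.915, 'fy': 557.915, 'cx': 309.625, 'cy': 245.833, 'k1': -0.03, 'T': [[0.828, -0.337, 0.449, -0.017], [-0.561, -0.491, 0.666, -0.808], [-0.004, -0.803, -0.596, 0.8], [0.0, 0.0, 0.0, 1.0]]}
slot [(0.92, [0.5407, -0.0928, 0.0208])]
fork [(0.81, [0.2746, 0.1014, 0.0084]), (0.7, [0.5341, -0.0671, 0.0309]), (0.21, [0.5434, -0.0899, 0.0243])]
bolt_head [(0.64, [0.5634, 0.1761, 0.0023]), (0.55, [0.5996, 0.2643, 0.0083]), (0.4, [0.5443, -0.0877, 0.026])]
holder [(0.85, [0.5993, 0.2637, -0.004])]
nut_grip [(0.59, [0.5989, 0.2604, 0.0565]), (0.48, [0.5642, 0.1674, 0.0529])]
stand [(0.85, [0.5425, -0.0705, 0.0222]), (0.82, [0.3733, -0.2343, -0.0015]), (0.65, [0.2782, 0.0954, 0.0011]), (0.38, [0.6523, -0.3645, -0.0018])]
was
[... 172 characters left out ...]
0.079, 0.428], [-1.0, -0.021, 0.006, 0.001], [-0.005, -0.079, -0.997, 1.56], [0.0, 0.0, 0.0, 1.0]]}
slot [(0.79, [0.5425, -0.0909, 0.0209])]
fork [(0.97, [0.5368, -0.0699, 0.0339]), (0.97, [0.2812, 0.0982, 0.0067])]
bolt_head [(0.64, [0.601, 0.2628, 0.0043]), (0.44, [0.5677, 0.1653, -0.0009]), (0.24, [0.5983, 0.2575, -0.001])]
holder [(0.81, [0.5975, 0.2567, -0.0034]), (0.74, [0.3623, 0.4384, -0.0002])]
nut_grip [(0.66, [0.6007, 0.2638, 0.0543]), (0.6, [0.6004, 0.2613, 0.0036]), (0.51, [0.5707, 0.166, 0.048])]
stand [(0.66, [0.3769, -0.237, -0.001]), (0.62, [0.5368, -0.0726, 0.0304]), (0.62, [0.2756, 0.0955, -0.0038])]
washer [(0.4, [0.6005, 0.2594, 0.028]), (0.36, [0.5696, 0.1688, 0.0246])]
```

View pics/side0.png

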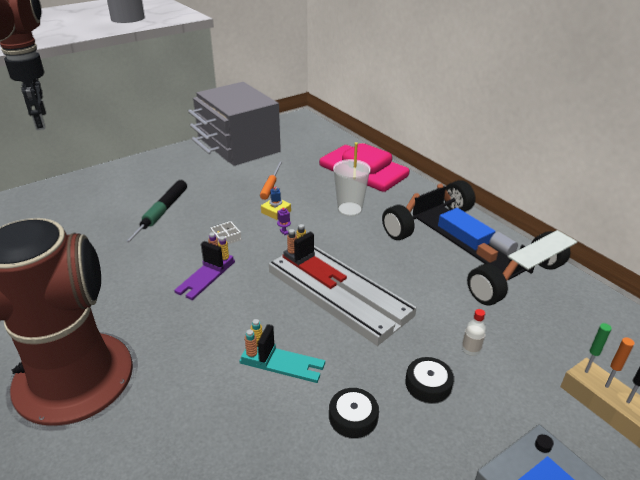

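```bash
python3 - <<'E'
from h import *
im=cv2.imread("pics/top0.png")
def crop(P,h,s):
    u=proj("top",P).astype(int);print(P,u);c=im[u[1]-h:u[1]+h,u[0]-h:u[0]+h];return cv2.resize(c,(s,s),interpolation=cv2.INTER_CUBIC)
cv2.imwrite("pics/topc.png",np.hstack([crop([.60,.26,.05],28,400),crop([.54,-.07,.03],60,400)]))
E
```

```text
[0.6, 0.26, 0.05] [226 222]
[0.54, -0.07, 0.03] [350 248]
```

View pics/topc.png

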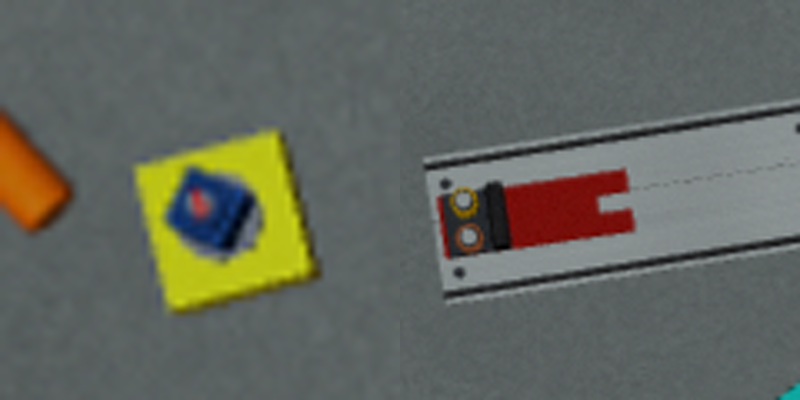

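View pics/top0.png

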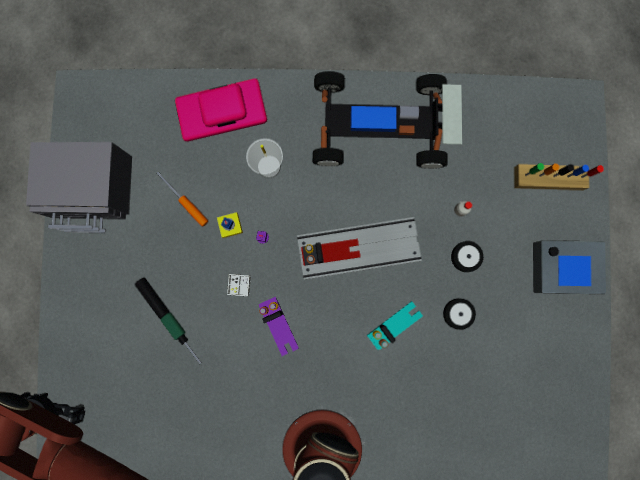

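The side view shows the blue nut in its yellow holder at about (276,200) and the red fork at (340,283). In the top view the nut is at (228,224) and the fork at about (358,248), opening to the right (-y). Purple and turquoise look-alikes are in view too. Next I'll take close crops and the yaw angles.

```bash
python3 - <<'E'
from h import *
T=cv2.imread("pics/top0.png");S=cv2.imread("pics/side0.png")
def crop(im,u,h,s):
    return cv2.resize(im[u[1]-h:u[1]+h,u[0]-h:u[0]+h],(s,s),interpolation=cv2.INTER_CUBIC)
a=np.vstack([np.hstack([crop(S,(276,205),20,300),crop(T,(229,224),16,300)]),np.hstack([crop(S,(340,283),30,300),crop(T,(362,248),24,300)])])
cv2.imwrite("pics/c2.png",a)
def mask(im,lo,hi): return cv2.inRange(cv2.cvtColor(im,cv2.COLOR_BGR2HSV),lo,hi)
def yawof(c,m,z,roi):
    n=np.zeros_like(m);x,y,w,h=roi;n[y:y+h,x:x+w]=m[y:y+h,x:x+w]
    cs,_=cv2.findContours(n,cv2.RETR_EXTERNAL,cv2.CHAIN_APPROX_NONE);q=max(cs,key=cv2.contourArea)[:,0,:]
    P=np.array([unproj(c,p,z)[:2] for p in q.astype(float)]);r=cv2.minAreaRect((P*1000).astype(np.float32))
    print(c,len(q),np.round(r[0],1),np.round(r[1],1),"deg",round(r[2],1))
for c,im,rh,rf in(("top",T,(205,200,50,50),(300,220,90,50)),("side",S,(250,180,50,45),(280,220,80,80))):
    yawof(c,mask(im,(22,120,80),(35,255,255)),.022,rh)
    yawof(c,mask(im,(105,120,50),(125,255,255)),.065,rh)
    yawof(c,mask(im,(0,150,60),(6,255,255)),.033,rf)
# board by bright pixels (top)
b=mask(T,(0,0,125),(180,40,255));yawof("top",b,.025,(290,210,140,75))
E
```

```text
top 78 [598.5 259.3] [59.6 57.2] deg 15.1
top 27 [598.7 258.3] [21.4 23.5] deg 65.3
top 118 [534.9 -41.6] [48.7 97.5] deg 9.6
side 84 [588.5 248.3] [76.8 75.6] deg 15.1
side 35 [586.6 243.1] [54.2 20.4] deg 58.4
side 140 [526.2 -20.2] [ 52.1 149.5] deg 9.4
top 469 [543.9 -91.9] [ 96.1 318.8] deg 10.2
```

View pics/c2.png

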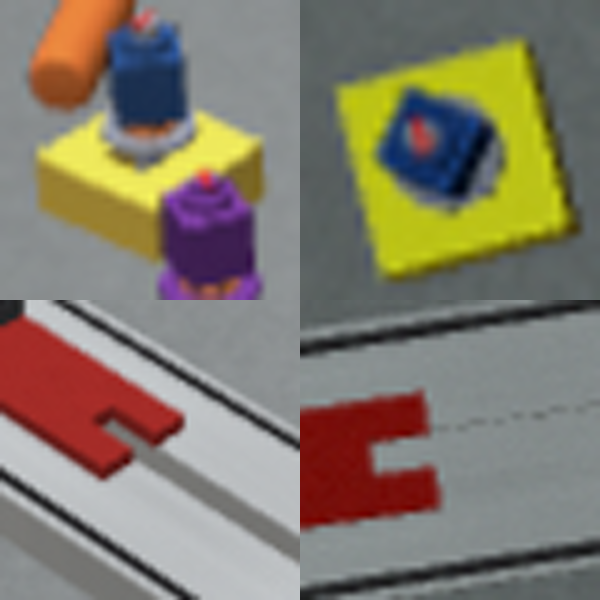

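The red line on the tip shows the head's length lies roughly along the holder's x (yaw about 15°). The nut faces are at about -26°, and the slot axis is at yaw 9–10°. Moving above the nut.

Request:
{"name": "play_rows", "arguments": {"increments": [{"offset": [-34.6,-15.3,6.9],"twist": 0,"grip": 1},{"offset": [-69.3,-30.6,13.7],"twist": 0,"grip": 1},{"offset": [-104,-45.9,20.6],"twist": 0,"grip": 1},{"offset": [-138.6,-61.2,27.5],"twist": 0,"grip": 1},{"offset": [-173.3,-76.5,34.3],"twist": 0,"grip": 1}]}}

```text
time: 1.22
tool_pos: [0.3006, 0.4898, 0.3703]
tool_rot: [0.0, 0.12, 0.993, 0.0]
contact_force: [0.4, 0.8, 0.6]
gripper_width: 0.999
```

Request:
{"name": "play_rows", "arguments": {"increments": [{"offset": [-34.6,-15.3,6.9],"twist": 0,"grip": 1},{"offset": [-69.3,-30.6,13.7],"twist": 0,"grip": 1},{"offset": [-104,-45.9,20.6],"twist": 0,"grip": 1},{"offset": [-138.6,-61.2,27.5],"twist": 0,"grip": 1},{"offset": [-173.3,-76.5,34.3],"twist": 0,"grip": 1}]}}

```text
time: 1.63
tool_pos: [0.4508, 0.3738, 0.336]
tool_rot: [0.0, 0.121, 0.993, 0.0]
contact_force: [-0.1, 1.0, 0.4]
gripper_width: 1.0
```

Request:
{"name": "play_rows", "arguments": {"increments": [{"offset": [-34.6,-15.3,6.9],"twist": 0,"grip": 1},{"offset": [-69.3,-30.6,13.7],"twist": 0,"grip": 1},{"offset": [-104,-45.9,20.6],"twist": 0,"grip": 1},{"offset": [-138.6,-61.2,27.5],"twist": 0,"grip": 1},{"offset": [-173.3,-76.5,34.3],"twist": 0,"grip": 1}]}}

```text
time: 2.05
tool_pos: [0.6008, 0.258, 0.3016]
tool_rot: [0.0, 0.121, 0.993, 0.0]
contact_force: [0.2, 0.6, 0.8]
gripper_width: 1.004
```

Request:
{"name": "play_rows", "arguments": {"increments": [{"offset": [0,0,0],"twist": 0.12,"grip": 1},{"offset": [0,0,0],"twist": 0.24,"grip": 1},{"offset": [0,0,0],"twist": 0.36,"grip": 1},{"offset": [0,0,0],"twist": 0.48,"grip": 1},{"offset": [0,0,0],"twist": 0.6,"grip": 1}]}}

```text
time: 2.47
tool_pos: [0.5997, 0.2593, 0.3017]
tool_rot: [-0.0, 0.411, 0.911, -0.0]
contact_force: [0.2, -0.6, 0.8]
gripper_width: 0.995
```

Request:
{"name": "play_rows", "arguments": {"increments": [{"offset": [0,0,0],"twist": 0.12,"grip": 1},{"offset": [0,0,0],"twist": 0.24,"grip": 1},{"offset": [0,0,0],"twist": 0.36,"grip": 1},{"offset": [0,0,0],"twist": 0.48,"grip": 1},{"offset": [0,0,0],"twist": 0.6,"grip": 1}]}}

```text
time: 2.88
tool_pos: [0.5995, 0.2595, 0.3018]
tool_rot: [0.0, 0.662, 0.749, 0.0]
contact_force: [1.2, 0.7, 0.5]
gripper_width: 1.0
```

Request:
{"name": "play_rows", "arguments": {"increments": [{"offset": [0,0,0],"twist": 0.12,"grip": 1},{"offset": [0,0,0],"twist": 0.24,"grip": 1},{"offset": [0,0,0],"twist": 0.36,"grip": 1},{"offset": [0,0,0],"twist": 0.48,"grip": 1},{"offset": [0,0,0],"twist": 0.58,"grip": 0.7}]}}

```text
time: 3.3
tool_pos: [0.5995, 0.2595, 0.3018]
tool_rot: [0.0, 0.849, 0.529, 0.0]
contact_force: [-0.3, 0.9, -0.5]
gripper_width: 0.883
```

```bash
cat >> h.py <<'E'
def st():
    s=manip.state();w,x,y,z=s["tool_rot"];from scipy.spatial.transform import Rotation as R
    M=R.from_quat([x,y,z,w]).as_matrix();p=np.array(s["tool_pos"])
    print("t",round(s["time"],2),"p",np.round(p*1000,1),"yawy",round(np.degrees(np.arctan2(M[1,1],M[0,1])),2),"zax",np.round(M[:,2],3),"F",np.round(s["contact_force"],1),"M",np.round(s["ft_torque"],2),"g",round(s["gripper_width"],3),"j6",round(np.degrees(s["joint_pos"][5]),1))
    return p,M
def off(P):
    p,M=st();print("tool offset mm",np.round(M.T@(np.array(P)-p)*1000,1))
E
python3 - <<'E'
from h import *
off([.5995,.260,.214])
E
```

```text
t 3.3 p [599.5 259.5 301.8] yawy -26.16 zax [ 0.  0. -1.] F [-0.3  0.9 -0.5] M [ 0.   -0.02  0.01] g 0.883 j6 43.0
tool offset mm [ 0.4 -0.2 87.8]
```

Request:
{"name": "play_rows", "arguments": {"increments": [{"offset": [0.4,0,25],"twist": 0,"grip": 0.75},{"offset": [0.4,0,50],"twist": 0,"grip": 0.75},{"offset": [0.4,0,70],"twist": 0,"grip": 0.75},{"offset": [0.4,0,82],"twist": 0,"grip": 0.75},{"offset": [0.4,0,87],"twist": 0,"grip": 0.75}]}}

```text
time: 3.72
tool_pos: [0.5987, 0.2595, 0.212]
tool_rot: [-0.001, 0.847, 0.531, -0.002]
contact_force: [-0.0, 0.2, 0.8]
gripper_width: 0.752
```

Request:
{"name": "play_rows", "arguments": {"increments": [{"offset": [0,0,0],"twist": 0,"grip": 0.4},{"offset": [0,0,0],"twist": 0,"grip": 0.2},{"offset": [0,0,0],"twist": 0,"grip": 0.1},{"offset": [0,0,0],"twist": 0,"grip": 0.1},{"offset": [0,0,0],"twist": 0,"grip": 0.1}]}}

```text
time: 4.13
tool_pos: [0.6003, 0.2601, 0.2168]
tool_rot: [0.0, 0.847, 0.531, 0.001]
contact_force: [-2.0, 1.2, 4.0]
gripper_width: 0.269
```

```bash
python3 - <<'E'
from h import *
st()
cv2.imwrite("pics/s1.png",manip.grab_frame("side"))
im=cv2.imread("pics/s1.png");cv2.imwrite("pics/s1c.png",cv2.resize(im[150:250,220:340],(720,600),interpolation=cv2.INTER_CUBIC))
for q in("nut_grip","bolt_head"):print(find("tip_of",q,"side"))
E
```

```text
t 4.13 p [600.3 260.1 216.8] yawy -25.84 zax [ 0.003  0.001 -1.   ] F [-2.   1.2  4. ] M [0.05 0.07 0.01] g 0.269 j6 42.8
[(0.67, [0.5676, 0.1717, 0.0515]), (0.46, [0.6019, 0.2587, 0.0553])]
[(0.8, [0.5651, 0.1778, 0.002]), (0.71, [0.6038, 0.2629, 0.0097])]
```

View pics/s1c.png

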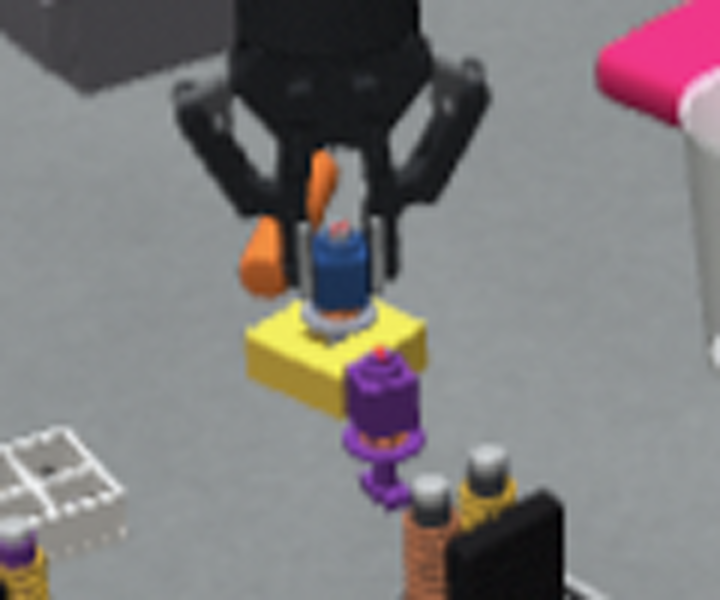

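The nut is gripped and centred along one axis. Now I'll open, turn -90° and grip the other pair of faces, which centres it both ways.

Request:
{"name": "play_rows", "arguments": {"increments": [{"offset": [0,0,0],"twist": 0,"grip": 0.4},{"offset": [0,0,0],"twist": 0,"grip": 0.75},{"offset": [0,0,0],"twist": 0,"grip": 0.75},{"offset": [0,0,0],"twist": -0.05,"grip": 0.75},{"offset": [0,0,0],"twist": -0.17,"grip": 0.75}]}}

```text
time: 4.7
tool_pos: [0.5994, 0.2597, 0.2141]
tool_rot: [-0.0, 0.798, 0.603, -0.0]
contact_force: [-0.2, -0.2, 0.4]
gripper_width: 0.749
```

Request:
{"name": "play_rows", "arguments": {"increments": [{"offset": [0,0,0],"twist": -0.12,"grip": 0.75},{"offset": [0,0,0],"twist": -0.24,"grip": 0.75},{"offset": [0,0,0],"twist": -0.36,"grip": 0.75},{"offset": [0,0,0],"twist": -0.48,"grip": 0.75},{"offset": [0,0,0],"twist": -0.6,"grip": 0.75}]}}

```text
time: 5.12
tool_pos: [0.5994, 0.2597, 0.2141]
tool_rot: [-0.0, 0.583, 0.812, -0.0]
contact_force: [-0.5, -0.3, -0.0]
gripper_width: 0.748
```

Request:
{"name": "play_rows", "arguments": {"increments": [{"offset": [0,0,0],"twist": -0.12,"grip": 0.75},{"offset": [0,0,0],"twist": -0.24,"grip": 0.75},{"offset": [0,0,0],"twist": -0.36,"grip": 0.75},{"offset": [0,0,0],"twist": -0.48,"grip": 0.75},{"offset": [0,0,0],"twist": -0.6,"grip": 0.75}]}}

```text
time: 5.53
tool_pos: [0.5994, 0.2597, 0.2141]
tool_rot: [-0.0, 0.317, 0.948, -0.0]
contact_force: [-0.2, 0.0, 0.3]
gripper_width: 0.75
```

Request:
{"name": "play_rows", "arguments": {"increments": [{"offset": [0,0,0],"twist": -0.1,"grip": 0.75},{"offset": [0,0,0],"twist": -0.2,"grip": 0.75},{"offset": [0,0,0],"twist": -0.2,"grip": 0.75},{"offset": [0,0,0],"twist": -0.2,"grip": 0.4},{"offset": [0,0,0],"twist": -0.2,"grip": 0.1}]}}

```text
time: 5.95
tool_pos: [0.5995, 0.2598, 0.2145]
tool_rot: [-0.0, 0.225, 0.974, -0.0]
contact_force: [-0.1, -0.3, -0.3]
gripper_width: 0.479
```

Request:
{"name": "play_rows", "arguments": {"increments": [{"offset": [0,0,0],"twist": 0,"grip": 0.1},{"offset": [0,0,0],"twist": 0,"grip": 0.1},{"offset": [0,0,0],"twist": 0,"grip": 0.1},{"offset": [0,0,-5],"twist": 0,"grip": 0.1},{"offset": [0,0,-20],"twist": 0,"grip": 0.1}]}}

```text
time: 6.37
tool_pos: [0.5984, 0.2594, 0.232]
tool_rot: [-0.002, 0.224, 0.975, -0.001]
contact_force: [0.8, 0.8, -3.5]
gripper_width: 0.268
```

Request:
{"name": "play_rows", "arguments": {"increments": [{"offset": [0,0,-25],"twist": 0,"grip": 0.1},{"offset": [0,0,-50],"twist": 0,"grip": 0.1},{"offset": [0,0,-70],"twist": 0,"grip": 0.1},{"offset": [0,0,-80],"twist": 0,"grip": 0.1},{"offset": [0,0,-80],"twist": 0,"grip": 0.1}]}}

```text
time: 6.78
tool_pos: [0.6006, 0.2602, 0.3195]
tool_rot: [0.003, 0.224, 0.975, 0.002]
contact_force: [0.4, -0.8, -2.1]
gripper_width: 0.266
```

```bash
python3 - <<'E'
from h import *
im=manip.grab_frame("side");u=proj("side",[.6,.26,.1]).astype(int);print(u)
c=im[u[1]-45:u[1]+45,u[0]-45:u[0]+45];cv2.imwrite("pics/s2c.png",cv2.resize(c,(540,540),interpolation=cv2.INTER_CUBIC))
for q in("nut_grip","bolt_head","washer"):print(find("tip_of",q,"side"))
# slot line: side-view dark slot + top-view board stripes
off([.5437,-.113,.295])
E
```

```text
[275 178]
[(0.76, [0.5675, 0.1694, 0.0502]), (0.49, [0.6021, 0.2613, 0.16]), (0.49, [0.3728, -0.3603, 0.0002])]
[(0.64, [0.5641, 0.1744, 0.0009]), (0.49, [0.605, 0.2626, 0.1134])]
[(0.59, [0.5956, 0.2612, 0.1339]), (0.37, [0.5637, 0.1688, 0.0308])]
t 6.98 p [599.  259.6 312.6] yawy 64.11 zax [-0.003 -0.001 -1.   ] F [ 0.3  0.2 -2.2] M [ 0.01  0.02 -0.04] g 0.271 j6 -47.2
tool offset mm [-113.  -359.3   18.2]
```

View pics/s2c.png

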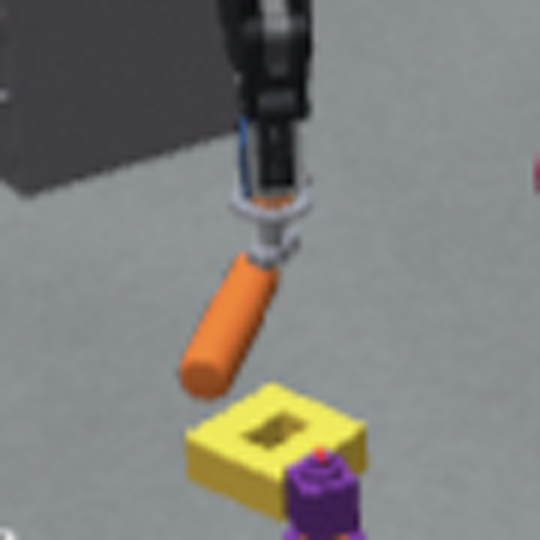

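The bolt is out of the holder and hangs straight in the jaws. I'll carry it high, clear of the stand, to a point above the slot in front of the fork.

Request:
{"name": "play_rows", "arguments": {"increments": [{"offset": [0,-5,-30],"twist": 0,"grip": 0.1},{"offset": [-5,-20,-60],"twist": 0,"grip": 0.1},{"offset": [-15,-50,-70],"twist": 0,"grip": 0.1},{"offset": [-26,-85,-70],"twist": 0,"grip": 0.1},{"offset": [-38,-122,-70],"twist": 0,"grip": 0.1}]}}

```text
time: 7.4
tool_pos: [0.5802, 0.1329, 0.3845]
tool_rot: [-0.0, 0.223, 0.975, -0.0]
contact_force: [0.2, -0.6, -3.1]
gripper_width: 0.265
```

Request:
{"name": "play_rows", "arguments": {"increments": [{"offset": [-12,-38,0],"twist": 0,"grip": 0.1},{"offset": [-24,-76,0],"twist": 0,"grip": 0.1},{"offset": [-36,-114,0],"twist": 0,"grip": 0.1},{"offset": [-48,-152,0],"twist": 0,"grip": 0.1},{"offset": [-58,-185,0],"twist": 0,"grip": 0.1}]}}

```text
time: 7.82
tool_pos: [0.5509, -0.0604, 0.3827]
tool_rot: [-0.002, 0.224, 0.975, -0.0]
contact_force: [1.2, 0.6, -1.9]
gripper_width: 0.265
```

Request:
{"name": "play_rows", "arguments": {"increments": [{"offset": [-10,-30,0],"twist": -0.1,"grip": 0.1},{"offset": [-17,-52,0],"twist": -0.22,"grip": 0.1},{"offset": [-17,-52,0],"twist": -0.34,"grip": 0.1},{"offset": [-17,-52,0],"twist": -0.46,"grip": 0.1},{"offset": [-17,-52,0],"twist": -0.58,"grip": 0.1}]}}

```text
time: 8.23
tool_pos: [0.5441, -0.1131, 0.3825]
tool_rot: [-0.002, -0.066, 0.998, 0.001]
contact_force: [0.6, -0.9, -2.1]
gripper_width: 0.268
```

Request:
{"name": "play_rows", "arguments": {"increments": [{"offset": [0,0,0],"twist": -0.12,"grip": 0.1},{"offset": [0,0,0],"twist": -0.24,"grip": 0.1},{"offset": [0,0,0],"twist": -0.36,"grip": 0.1},{"offset": [0,0,0],"twist": -0.48,"grip": 0.1},{"offset": [0,0,0],"twist": -0.6,"grip": 0.1}]}}

```text
time: 8.65
tool_pos: [0.5442, -0.1124, 0.3825]
tool_rot: [-0.001, -0.359, 0.933, 0.001]
contact_force: [0.0, 0.0, -2.2]
gripper_width: 0.272
```

Request:
{"name": "play_rows", "arguments": {"increments": [{"offset": [0,0,20],"twist": -0.12,"grip": 0.1},{"offset": [0,0,50],"twist": -0.24,"grip": 0.1},{"offset": [0,0,80],"twist": -0.288,"grip": 0.1},{"offset": [0,0,95],"twist": -0.288,"grip": 0.1},{"offset": [0,0,100],"twist": -0.288,"grip": 0.1}]}}

```text
time: 9.07
tool_pos: [0.5425, -0.1118, 0.2786]
tool_rot: [-0.003, -0.486, 0.874, 0.004]
contact_force: [0.0, 0.2, -3.0]
gripper_width: 0.268
```

```bash
cat > m.py <<'E'
from h import *
from scipy.ndimage import map_coordinates as mc
def prof(c,im,A,d,n,ts,z):
    P=[proj(c,[*(A+n*t),z]) for t in ts];P=np.array(P)
    return mc(im,[P[:,1],P[:,0]],order=1)
T=cv2.cvtColor(cv2.imread("pics/top0.png"),6).astype(float);S=cv2.cvtColor(cv2.imread("pics/side0.png"),6).astype(float)
O=np.array([.5415,-.092]);a=np.radians(9.6);d=np.array([-np.sin(a),np.cos(a)]);n=np.array([np.cos(a),np.sin(a)])
ts=np.arange(-.062,.062,.0005)
for c,im in(("top",T),("side",S)):
    ss=np.arange(-.14,.0,.01);E=[]
    for s in ss:
        p=prof(c,im,O+d*s,d,n,ts,.025);g=p.max()-p
        r=[]
        for lo,hi in((-.060,-.035),(.035,.060),(-.013,.013)):
            k=(ts>lo)&(ts<hi);q=np.clip(p[k].max()-p[k]-.5*np.ptp(p[k]),0,None);r.append((q*ts[k]).sum()/q.sum())
        E.append(r)
    E=np.array(E)*1000
    for j in range(3):
        co=np.polyfit(ss*1000,E[:,j],1);print(c,j,"off@slotO",round(co[1],2),"dyaw deg",round(-np.degrees(co[0]),2),"res",round(np.std(E[:,j]-np.polyval(co,ss*1000)),2))
    print(np.round(prof(c,im,O-d*.06,d,n,np.arange(-.016,.0161,.002),.025)))
E
python3 m.py; python3 - <<'E'
from h import *
p,M=st()
im=manip.grab_frame("side");cv2.imwrite("pics/s3.png",im);u=proj("side",[.5437,-.113,.06]).astype(int);print(u)
h=45;c=im[u[1]-h:u[1]+h,u[0]-h:u[0]+h];cv2.imwrite("pics/s3c.png",cv2.resize(c,(600,600),interpolation=cv2.INTER_CUBIC))
for q in("nut_grip","bolt_head","washer","fork"):print(find("tip_of",q,"side"))
E
```

```text
t 9.07 p [ 542.5 -111.8  278.6] yawy 148.21 zax [-0.01   0.003 -1.   ] F [ 0.   0.2 -3. ] M [ 0.01  0.04 -0.04] g 0.268 j6 -167.6
[346 276]
[(0.7, [0.5656, 0.17, 0.0512]), (0.49, [0.5428, -0.1159, 0.1181])]
[(0.67, [0.5412, -0.1126, 0.0718]), (0.5, [0.562, 0.1754, -0.0007]), (0.34, [0.5399, -0.093, 0.0242])]
[(0.65, [0.5348, -0.112, 0.0923]), (0.62, [0.5673, 0.1684, 0.0266])]
[(0.95, [0.5361, -0.0675, 0.0338]), (0.73, [0.2719, 0.0992, 0.0095]), (0.66, [0.3706, -0.2356, 0.0059])]Traceback (most recent call last):
  File "m.py", line 12, in <module>
    p=prof(c,im,O+d*s,d,n,ts,.025);g=p.max()-p
  File "m.py", line 4, in prof
    P=[proj(c,[*(A+n*t),z]) for t in ts];P=np.array(P)
       ~~~~^^^^^^^^^^^^^^^^
  File "h.py", line 4, in proj
    K=manip.get_calibration(c);T=np.array(K["T"]);p=np.linalg.inv(T)@np.r_[P,1];s=p[:2]/p[2]
ValueError: time passes only in moves, steps and waits
```

View pics/s3c.png

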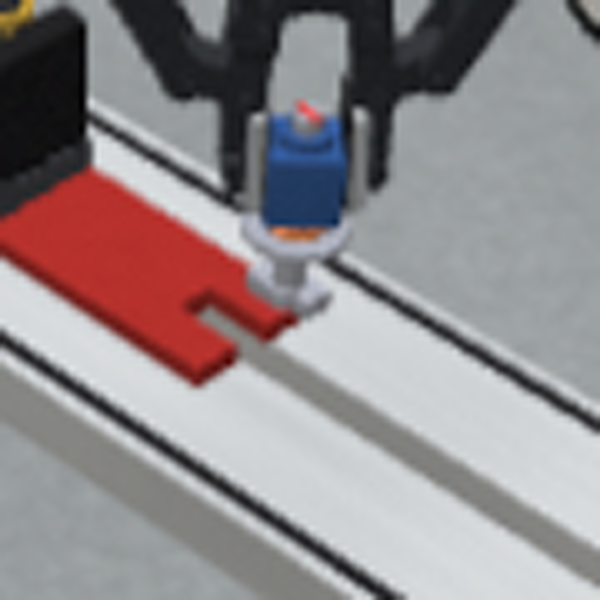

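The head is roughly in line with the slot at crop (250–330, 265–310), and the red tip line runs with it too. Now I'll measure the slot line (with calibration cached) and overlay a head model.

```bash
python3 - <<'E'
import json
from plant import manip
json.dump({c:{k:(v.tolist() if hasattr(v,"tolist") else v) for k,v in manip.get_calibration(c).items()} for c in("top","side")},open("cal.json","w"))
s=open("h.py").read().replace('manip.get_calibration(c)','CAL[c]').replace("from plant import manip","from plant import manip\nimport json;CAL=json.load(open('cal.json'))")
open("h.py","w").write(s)
E
python3 m.py; python3 - <<'E'
from h import *
im=manip.grab_frame("side");p,M=st();cv2.imwrite("pics/s4.png",im);u=proj("side",[.5437,-.113,.08]).astype(int)
h=30;s=10;big=cv2.resize(im[u[1]-h:u[1]+h,u[0]-h:u[0]+h],(600,600),interpolation=cv2.INTER_CUBIC);b0=big.copy()[:, 100:500]
P0=p+M[:,2]*.2085
print("head pred",np.round(P0*1000,1),"tip pred px",proj("side",p+M[:,2]*.1415))
for yaw,col in((92,(0,0,255)),(99.6,(0,255,0)),(107,(255,0,0))):
    a=np.radians(yaw);e=np.array([np.cos(a),np.sin(a),0]);f=np.array([-e[1],e[0],0])
    for zz in(-.003,.003):
        q=np.array([(proj("side",P0+e*i*.01175+f*j*.007+np.array([0,0,zz]))-(u-h)+.5)*s for i,j in((1,1),(1,-1),(-1,-1),(-1,1))])
        cv2.polylines(big,[q.astype(np.int32)],True,col,1)
    t=P0+np.array([0,0,.067]);q=np.array([(proj("side",t+e*i*.005)-(u-h)+.5)*s for i in(-1,1)]);cv2.polylines(big,[q.astype(np.int32)],False,col,1)
cv2.imwrite("pics/s4c.png",np.hstack([b0,big[:,100:500]]))
E
```

```text
top 0 off@slotO -49.95 dyaw deg 0.61 res 0.13
top 1 off@slotO 54.1 dyaw deg 0.55 res 0.1
top 2 off@slotO 3.74 dyaw deg 4.44 res 4.43
[133. 134. 135. 135. 137. 136. 136. 137. 135. 136. 137. 138. 137. 132.
 130. 138. 137.]
side 0 off@slotO -51.68 dyaw deg 0.63 res 0.13
side 1 off@slotO 52.77 dyaw deg -0.16 res 1.16
side 2 off@slotO 1.9 dyaw deg 0.6 res 0.12
[188. 188. 188. 190. 189. 179. 154. 126. 115. 115. 115. 119. 135. 162.
 183. 188. 188.]
t 9.37 p [ 545.3 -112.7  286.7] yawy 148.22 zax [ 0.003 -0.001 -1.   ] F [ 0.7 -0.  -1.8] M [ 0.01 -0.02  0.  ] g 0.265 j6 -167.6
head pred [ 545.9 -112.9   78.2] tip pred px [349.01457356 243.04377153]
```

View pics/s4c.png

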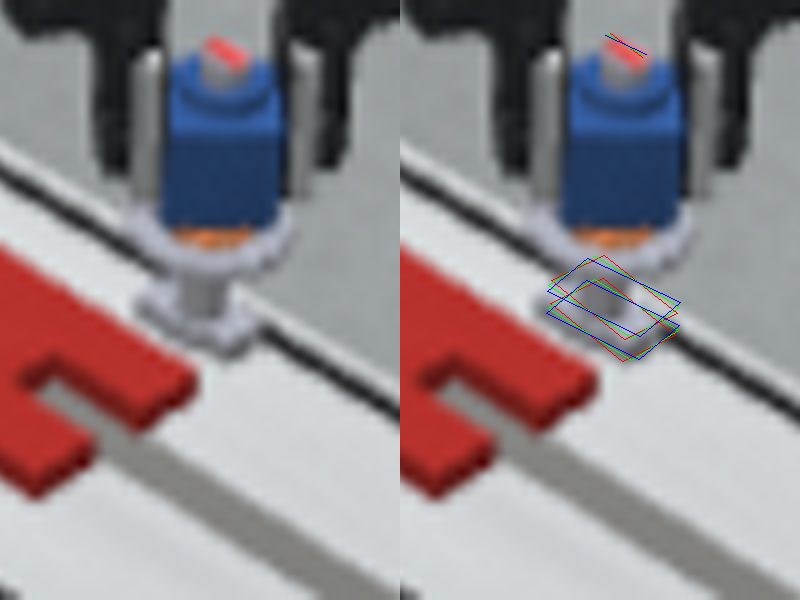

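```bash
python3 - <<'E'
from h import *
Z=.067-.0
for k in range(3):
    p,M=st();im=manip.grab_frame("side").astype(float)
    P0=p+M[:,2]*.2085;t=P0+np.array([0,0,.067]);u=proj("side",t)
    x0,y0=(u-9).astype(int);c=im[y0:y0+20,x0:x0+20];w=np.clip(c[...,2]-np.maximum(c[...,0],c[...,1])-40,0,None)
    yy,xx=np.mgrid[:20,:20];m=np.array([(w*xx).sum(),(w*yy).sum()])/w.sum();D=np.c_[(xx-m[0]).ravel(),(yy-m[1]).ravel()];C=(D*w.reshape(-1,1)).T@D/w.sum()
    ev,V=np.linalg.eigh(C);v=V[:,1];m=m+[x0,y0]
    print("pred",u.round(2),"red",m.round(2),"slope ang",round(np.degrees(np.arctan(v[1]/v[0])),1),"sd",np.sqrt(ev).round(2))
    cw=unproj("side",m,t[2]);print("  tip cam-world",(cw*1000).round(1),"diff vs robot",((cw-t)*1000).round(1))
for y in(85,90,95,100,105,110,115):
    a=np.radians(y);e=np.array([np.cos(a),np.sin(a),0])*.005;q=proj("side",t+e)-proj("side",t-e);print(y,round(np.degrees(np.arctan(q[1]/q[0])),1),end="; ")
E
```

```text
t 9.37 p [ 545.3 -112.7  286.7] yawy 148.22 zax [ 0.003 -0.001 -1.   ] F [ 0.7 -0.  -1.8] M [ 0.01 -0.02  0.  ] g 0.265 j6 -167.6
pred [349.11 243.03] red [349.58 243.84] slope ang 30.6 sd [0.41 1.17]
  tip cam-world [ 545.  -115.6  145.2] diff vs robot [-0.9 -2.7  0. ]
t 9.42 p [ 545.2 -112.7  286.7] yawy 148.22 zax [ 0.003 -0.001 -1.   ] F [-0.7 -0.2 -2. ] M [-0.02  0.   -0.04] g 0.27 j6 -167.6
pred [349.1  243.02] red [349.58 243.84] slope ang 30.5 sd [0.41 1.17]
  tip cam-world [ 545.  -115.6  145.2] diff vs robot [-0.9 -2.7  0. ]
t 9.47 p [ 545.1 -112.7  286.5] yawy 148.22 zax [ 0.003 -0.001 -1.   ] F [-0.6 -0.3 -2.1] M [ 0.01 -0.01  0.02] g 0.273 j6 -167.6
pred [349.02 243.11] red [349.4  243.84] slope ang 34.6 sd [0.41 1.07]
  tip cam-world [ 544.8 -115.2  145. ] diff vs robot [-0.9 -2.4  0. ]
85 43.9; 90 38.8; 95 34.1; 100 29.8; 105 25.9; 110 22.2; 115 18.7;
```

```bash
python3 - <<'E'
from h import *
p,M=st();h=p+M[:,2]*.2085
print(np.round(M.T@(np.array([.5479,-.1112,.031])-h)*1000,1), np.round(M[:,:2],3).tolist())
E
```

```text
t 9.52 p [ 545.  -112.6  286.3] yawy 148.22 zax [ 0.002 -0.001 -1.   ] F [-0.8 -0.5 -1.8] M [ 0.01  0.01 -0.06] g 0.267 j6 -167.6
[-2.6 -1.1 46.8] [[-0.527, -0.85], [-0.85, 0.527], [-0.001, -0.002]]
```

Request:
{"name": "play_rows", "arguments": {"increments": [{"offset": [-1,-0.5,10],"twist": -0.03,"grip": 0.1},{"offset": [-2,-1,22],"twist": -0.03,"grip": 0.1},{"offset": [-2.6,-1.1,34],"twist": -0.03,"grip": 0.1},{"offset": [-2.6,-1.1,41],"twist": -0.03,"grip": 0.1},{"offset": [-2.6,-1.1,45],"twist": -0.03,"grip": 0.1}]}}

```text
time: 9.93
tool_pos: [0.5462, -0.1105, 0.2376]
tool_rot: [-0.001, -0.499, 0.866, 0.001]
contact_force: [0.4, 0.6, -2.0]
gripper_width: 0.271
```

Request:
{"name": "play_rows", "arguments": {"increments": [{"offset": [0,0,0],"twist": 0,"grip": 0.1},{"offset": [0,0,0],"twist": 0,"grip": 0.1},{"offset": [0,0,0],"twist": 0,"grip": 0.1},{"offset": [0,0,0],"twist": 0,"grip": 0.1},{"offset": [0,0,0],"twist": 0,"grip": 0.1}]}}

```text
time: 10.35
tool_pos: [0.5472, -0.111, 0.2406]
tool_rot: [0.0, -0.5, 0.866, -0.0]
contact_force: [-0.9, -0.4, -1.3]
gripper_width: 0.271
```

```bash
cat > ov.py <<'E'
from h import *
import sys
def shot(name,yaw,hz=.2085):
    p,M=st();im=manip.grab_frame("side");P0=p+M[:,2]*hz
    u=proj("side",P0).astype(int)-[0,8];h=30;s=10;big=cv2.resize(im[u[1]-h:u[1]+h,u[0]-h:u[0]+h],(600,600),interpolation=cv2.INTER_CUBIC);b0=big.copy()[:,100:500]
    print("head pred",np.round(P0*1000,1),"crop origin",u-h)
    a=np.radians(yaw);e=np.array([np.cos(a),np.sin(a),0]);f=np.array([-e[1],e[0],0])
    pl=lambda Q,col:cv2.polylines(big,[((np.array([proj("side",q) for q in Q])-(u-h)+.5)*s).astype(np.int32)],False,col,1)
    for zz in(-.003,.003):
        pl([P0+e*i*.01175+f*j*.007+np.array([0,0,zz]) for i,j in((1,1),(1,-1),(-1,-1),(-1,1),(1,1))],(0,255,0))
    t=P0+np.array([0,0,.067]);pl([t-e*.005,t+e*.005],(0,255,0))
    # slot mouth as measured in the cameras (offset 1.9 mm), yaw 10.2
    d=np.array([-.177,.984,0]);n=np.array([.984,.177,0]);O=np.array([.5415,-.092,.025])+n*.0019
    for k in(-.0085,0,.0085): pl([O+n*k-d*.08,O+n*k+d*.02],(255,0,255))
    cv2.imwrite(name,np.hstack([b0,big[:,100:500]]))
    return im,P0
E
python3 - <<'E'
from ov import *
shot("pics/s5.png",100)
for q in("bolt_head","washer","nut_grip"):print(find("tip_of",q,"side")[:2])
E
```

```text
t 10.35 p [ 547.2 -111.   240.6] yawy 149.94 zax [ 0.001 -0.    -1.   ] F [-0.9 -0.4 -1.3] M [ 0.    0.02 -0.01] g 0.271 j6 -169.0
head pred [ 547.4 -111.    32.1] crop origin [317 247]
[(0.61, [0.5468, -0.1121, 0.0328]), (0.57, [0.5636, 0.1751, -0.0002])]
[(0.57, [0.5667, 0.1658, 0.0302]), (0.38, [0.5408, -0.1139, 0.0542])]
[(0.74, [0.5482, -0.1128, 0.0817]), (0.57, [0.5664, 0.1694, 0.0505])]
```

View pics/s5.png

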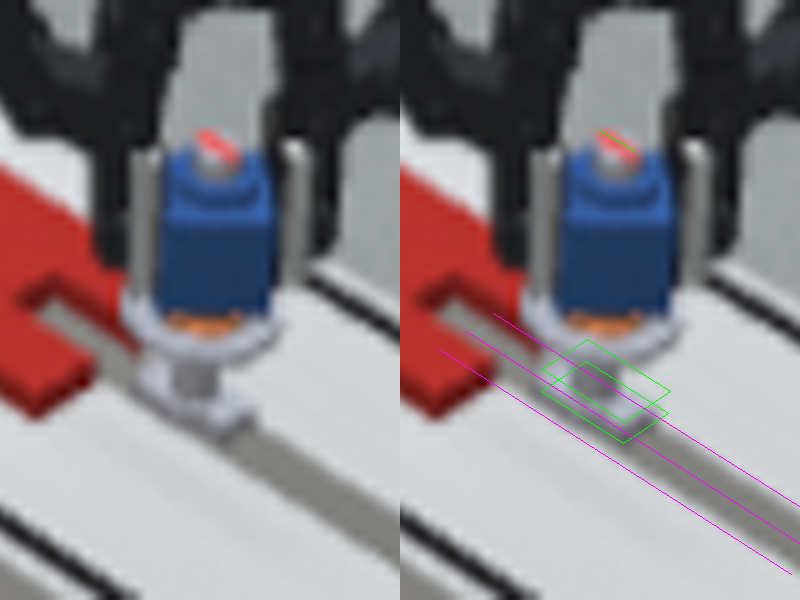

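The head hangs over the slot, nearly parallel to it. Counting the stripes and the far mouth edge, the slot centre lies about 0.4 mm toward -n from the head. I'll check the yaw once more with the red line.

```bash
cat >> h.py <<'E'
def redyaw():
    p,M=st();im=manip.grab_frame("side").astype(float);t=p+M[:,2]*.1415;u=proj("side",t)
    x0,y0=(u-9).astype(int);c=im[y0:y0+20,x0:x0+20];w=np.clip(c[...,2]-np.maximum(c[...,0],c[...,1])-40,0,None);yy,xx=np.mgrid[:20,:20];w*=np.hypot(xx-9,yy-9)<6
    m=np.array([(w*xx).sum(),(w*yy).sum()])/w.sum();D=np.c_[(xx-m[0]).ravel(),(yy-m[1]).ravel()];ev,V=np.linalg.eigh((D*w.reshape(-1,1)).T@D/w.sum())
    m=m+[x0,y0];a=unproj("side",m-V[:,1],t[2]);b=unproj("side",m+V[:,1],t[2]);d=b-a
    cw=unproj("side",m,t[2]);print("red line yaw",round(np.degrees(np.arctan2(d[1],d[0]))%180,1),"sd",np.sqrt(ev).round(2),"cam-robot",((cw-t)*1000).round(1))
E
python3 -c "
from h import *
redyaw();redyaw()"
```

```text
t 10.55 p [ 546.9 -110.9  240.1] yawy 149.94 zax [ 0. -0. -1.] F [-0.   0.2 -2.5] M [-0.07 -0.05 -0.02] g 0.268 j6 -169.0
red line yaw 92.9 sd [0.41 1.07] cam-robot [-0.8 -1.2  0. ]
t 10.6 p [ 546.9 -110.9  240. ] yawy 149.94 zax [ 0. -0. -1.] F [-0.1  0.3 -1.3] M [ 0.04  0.03 -0.01] g 0.27 j6 -169.0
red line yaw 96.4 sd [0.42 0.98] cam-robot [-0.8 -1.6  0. ]
```

Request:
{"name": "play_rows", "arguments": {"increments": [{"offset": [0,0,1],"twist": -0.05,"grip": 0.1},{"offset": [0,0,3],"twist": -0.05,"grip": 0.1},{"offset": [0,0,5],"twist": -0.05,"grip": 0.1},{"offset": [0,0,7],"twist": -0.05,"grip": 0.1},{"offset": [0,0,7],"twist": -0.05,"grip": 0.1}]}}

```text
time: 11.07
tool_pos: [0.5477, -0.1111, 0.2351]
tool_rot: [0.0, -0.521, 0.854, -0.0]
contact_force: [-3.2, 1.3, 9.6]
gripper_width: 0.27
```

```bash
python3 -c "
from h import *
redyaw()"
```

```text
t 11.07 p [ 547.7 -111.1  235.1] yawy 152.75 zax [ 0.001 -0.    -1.   ] F [-3.2  1.3  9.6] M [ 0.32  0.86 -0.  ] g 0.27 j6 -171.8
red line yaw 97.9 sd [0.4 1.2] cam-robot [ 0.1 -1.2  0. ]
```

Request:
{"name": "play_rows", "arguments": {"increments": [{"offset": [0,0,0],"twist": 0,"grip": 0.1},{"offset": [0,0,0],"twist": 0,"grip": 0.1}]}}

```text
time: 11.28
tool_pos: [0.5476, -0.111, 0.2351]
tool_rot: [0.0, -0.521, 0.854, -0.0]
contact_force: [-3.2, 1.9, 9.1]
gripper_width: 0.268
```

```bash
python3 - <<'E'
from ov import *
shot("pics/s6.png",100);st()
E
```

```text
t 11.28 p [ 547.6 -111.   235.1] yawy 152.75 zax [ 0.001 -0.    -1.   ] F [-3.2  1.9  9.1] M [ 0.3   0.83 -0.01] g 0.268 j6 -171.8
head pred [ 547.8 -111.1   26.6] crop origin [317 249]
t 11.33 p [ 547.6 -111.   235.1] yawy 152.75 zax [ 0.001 -0.    -1.   ] F [-3.7  1.8  9.7] M [ 0.28  0.81 -0.03] g 0.267 j6 -171.8
```

View pics/s6.png

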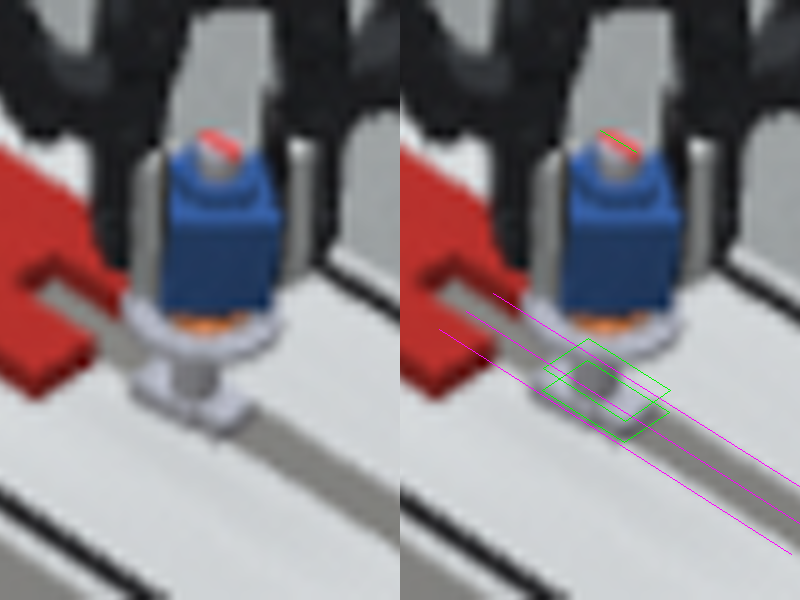

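The head is resting on the near lip: Fz is +11 N and the moment puts the contact on the -n side. I'll creep it across the slot (+n) under this light pressure until it drops in.

Request:
{"name": "play_rows", "arguments": {"increments": [{"offset": [-0.2,-0.3,0],"twist": 0,"grip": 0.1},{"offset": [-0.4,-0.5,0],"twist": 0,"grip": 0.1},{"offset": [-0.6,-0.8,0],"twist": 0,"grip": 0.1}]}}

```text
time: 11.58
tool_pos: [0.5483, -0.1109, 0.235]
tool_rot: [-0.0, -0.521, 0.854, -0.0]
contact_force: [-4.9, 1.1, 10.7]
gripper_width: 0.269
```

Request:
{"name": "play_rows", "arguments": {"increments": [{"offset": [-0.2,-0.3,0],"twist": 0,"grip": 0.1},{"offset": [-0.4,-0.5,0],"twist": 0,"grip": 0.1},{"offset": [-0.6,-0.8,0],"twist": 0,"grip": 0.1}]}}

```text
time: 11.83
tool_pos: [0.5492, -0.1107, 0.2342]
tool_rot: [0.0, -0.521, 0.854, -0.0]
contact_force: [2.1, -0.8, -1.1]
gripper_width: 0.268
```

Request:
{"name": "play_rows", "arguments": {"increments": [{"offset": [-0.2,-0.3,0],"twist": 0,"grip": 0.1},{"offset": [-0.4,-0.5,0],"twist": 0,"grip": 0.1},{"offset": [-0.6,-0.8,0],"twist": 0,"grip": 0.1}]}}

```text
time: 12.08
tool_pos: [0.5496, -0.1102, 0.2322]
tool_rot: [-0.0, -0.521, 0.854, 0.0]
contact_force: [0.4, 0.3, -2.3]
gripper_width: 0.27
```

```bash
python3 -c "
from h import *
redyaw()"
```

```text
t 12.08 p [ 549.6 -110.2  232.2] yawy 152.79 zax [-0.001  0.    -1.   ] F [ 0.4  0.3 -2.3] M [-0.05 -0.01  0.02] g 0.27 j6 -171.7
red line yaw 98.7 sd [0.4  1.06] cam-robot [-0.8 -1.2  0. ]
```

It dropped in and the force fell back to the bolt's own weight. Lowering further.

Request:
{"name": "play_rows", "arguments": {"increments": [{"offset": [0,0,2],"twist": 0,"grip": 0.1},{"offset": [0,0,4],"twist": 0,"grip": 0.1},{"offset": [0,0,6],"twist": 0,"grip": 0.1},{"offset": [0,0,6],"twist": 0,"grip": 0.1}]}}

```text
time: 12.47
tool_pos: [0.5495, -0.1102, 0.2259]
tool_rot: [-0.0, -0.521, 0.854, 0.001]
contact_force: [-0.3, 0.2, -1.7]
gripper_width: 0.264
```

```bash
python3 -c "
from h import *
st()"
```

```text
t 12.47 p [ 549.5 -110.2  225.9] yawy 152.81 zax [-0.001  0.    -1.   ] F [-0.3  0.2 -1.7] M [ 0.    0.03 -0.01] g 0.264 j6 -171.8
```

Request:
{"name": "play_rows", "arguments": {"increments": [{"offset": [-0.6,-0.8,0],"twist": 0,"grip": 0.1},{"offset": [-1.2,-1.6,0],"twist": 0,"grip": 0.1},{"offset": [-1.2,-1.6,0],"twist": 0,"grip": 0.1}]}}

```text
time: 12.72
tool_pos: [0.5515, -0.1099, 0.2264]
tool_rot: [-0.001, -0.521, 0.853, 0.001]
contact_force: [-2.2, -0.6, -1.5]
gripper_width: 0.266
```

Request:
{"name": "play_rows", "arguments": {"increments": [{"offset": [1.2,1.6,0],"twist": 0,"grip": 0.1},{"offset": [2.4,3.2,0],"twist": 0,"grip": 0.1},{"offset": [2.4,3.2,0],"twist": 0,"grip": 0.1},{"offset": [2.4,3.2,0],"twist": 0,"grip": 0.1}]}}

```text
time: 13.05
tool_pos: [0.548, -0.1107, 0.2272]
tool_rot: [0.001, -0.521, 0.854, -0.0]
contact_force: [0.1, -0.2, -3.0]
gripper_width: 0.269
```

Request:
{"name": "play_rows", "arguments": {"increments": [{"offset": [-1.2,-1.6,0],"twist": 0,"grip": 0.1},{"offset": [-1.2,-1.6,0],"twist": 0,"grip": 0.1},{"offset": [-1.2,-1.6,0],"twist": 0,"grip": 0.1}]}}

```text
time: 13.3
tool_pos: [0.55, -0.1103, 0.2269]
tool_rot: [0.0, -0.521, 0.853, -0.0]
contact_force: [-0.5, -0.1, -2.3]
gripper_width: 0.27
```

The head is in the mouth with about 3.6 mm of free play across, so the slot centre in robot coordinates is at n≈4.9. Before sliding, I'll measure the fork gap relative to the slot in both start images.

```bash
python3 - <<'E'
from h import *
from scipy.ndimage import map_coordinates as mc
O=np.array([.5415,-.092]);a=np.radians(10.2);d=np.array([-np.sin(a),np.cos(a)]);n=np.array([np.cos(a),np.sin(a)])
def pr(c,im,pts,z):
    P=np.array([proj(c,[*q,z]) for q in pts]);return mc(im,[P[:,1],P[:,0]],order=1)
def cross(t,v,thr):
    k=np.where((v[:-1]-thr)*(v[1:]-thr)<0)[0];return [round(1000*(t[i]+(thr-v[i])/(v[i+1]-v[i])*(t[1]-t[0])),1) for i in k]
t=np.arange(-.035,.0351,.0005)
for c in("top","side"):
    im=cv2.imread(f"pics/{c}0.png").astype(float);red=im[...,2]-im[...,1]
    for s in(.010,.013,.016,.019):
        v=pr(c,red,[O+d*s+n*x for x in t],.033);print(c,"s",s,"n-crossings",cross(t,v,.5*v.max()))
    ts=np.arange(-.01,.06,.0005)
    for x in(-.015,0,.015):
        v=pr(c,red,[O+d*s+n*x for s in ts],.033);print(c,"n",x,"s-crossings",cross(ts,v,.5*v.max()))
    g=im.mean(2)
    for lo,hi in((-.058,-.040),(.040,.062)):
        r=[]
        for s in np.arange(-.14,0,.01):
            tt=np.arange(lo,hi,.0005);v=pr(c,g,[O+d*s+n*x for x in tt],.025);w=np.clip(.6*(v.max()-v.min())-(v-v.min()),0,None);r.append((w*tt).sum()/w.sum()*1000)
        print(c,"stripe",np.round(r,1))
    v=[cross(np.arange(-.02,.02,.0005),(lambda q:q)(pr(c,g,[O+d*s+n*x for x in np.arange(-.02,.02,.0005)],.025)),150) for s in(-.1,-.06)];print(c,"slot edges",v)
E
```

```text
top s 0.01 n-crossings [np.float64(-22.9), np.float64(-5.3), np.float64(9.2), np.float64(27.0)]
top s 0.013 n-crossings [np.float64(-22.8), np.float64(-5.0), np.float64(9.3), np.float64(27.0)]
top s 0.016 n-crossings [np.float64(-22.6), np.float64(-5.1), np.float64(9.4), np.float64(26.9)]
top s 0.019 n-crossings [np.float64(-22.6), np.float64(-5.1), np.float64(9.1), np.float64(27.3)]
top n -0.015 s-crossings [np.float64(0.9)]
top n 0 s-crossings [np.float64(27.0)]
top n 0.015 s-crossings [np.float64(1.1)]
top stripe [-49.8 -49.9 -49.7 -50.2 -50.  -49.9 -50.  -49.7 -50.  -49.9 -49.9 -50.
 -49.8 -50.  -49.9]
top stripe [53.9 54.  54.1 54.  54.  54.  54.1 54.1 54.1 54.  54.2 54.3 54.  54.2
 54. ]
top slot edges [[], []]
side s 0.01 n-crossings [np.float64(-29.0), np.float64(-6.9), np.float64(1.9), np.float64(24.7)]
side s 0.013 n-crossings [np.float64(-29.1), np.float64(-6.8), np.float64(2.3), np.float64(24.5)]
side s 0.016 n-crossings [np.float64(-29.0), np.float64(-6.7), np.float64(2.4), np.float64(24.5)]
side s 0.019 n-crossings [np.float64(-28.8), np.float64(-6.6), np.float64(2.2), np.float64(24.7)]
side n -0.015 s-crossings [np.float64(-1.3)]
side n 0 s-crossings [np.float64(25.0)]
side n 0.015 s-crossings [np.float64(-0.8)]
side stripe [-51.6 -51.8 -51.6 -51.7 -51.8 -51.6 -51.5 -51.6 -51.7 -51.5 -51.5 -51.6
 -51.6 -51.7 -51.8]
side stripe [52.1 52.  52.  52.3 52.5 52.4 52.1 52.  52.6 52.3 52.1 52.3 52.1 52.3
 52.2]
side slot edges [[np.float64(-4.5), np.float64(8.0)], [np.float64(-4.4), np.float64(8.5)]]
```

Both gap and slot are centred at n=2.1 in the top view, so they line up, and the fork is at s≈20. The images show the bolt tilted in the jaws, with the head about 3 mm toward -n from the tool axis. That agrees with the contact result, and I'll compensate during the turn. Now lower into the channel and turn the head square.

Request:
{"name": "play_rows", "arguments": {"increments": [{"offset": [0,0,2],"twist": 0,"grip": 0.1},{"offset": [0,0,4],"twist": 0,"grip": 0.1},{"offset": [0,0,6],"twist": 0,"grip": 0.1},{"offset": [0,0,7],"twist": 0,"grip": 0.1},{"offset": [0,0,7],"twist": 0,"grip": 0.1}]}}

```text
time: 13.72
tool_pos: [0.5496, -0.1103, 0.2192]
tool_rot: [-0.0, -0.521, 0.854, 0.0]
contact_force: [0.7, 0.3, -1.9]
gripper_width: 0.271
```

```bash
python3 -c "
from h import *
st()"
```

```text
t 13.72 p [ 549.6 -110.3  219.2] yawy 152.81 zax [-0.001  0.    -1.   ] F [ 0.7  0.3 -1.9] M [-0.   -0.01 -0.01] g 0.271 j6 -171.8
```

Request:
{"name": "play_rows", "arguments": {"increments": [{"offset": [0,0,0],"twist": 0.12,"grip": 0.1},{"offset": [0,0.1,0],"twist": 0.24,"grip": 0.1},{"offset": [0.1,0.2,0],"twist": 0.36,"grip": 0.1},{"offset": [0.2,0.3,0],"twist": 0.48,"grip": 0.1},{"offset": [0.3,0.4,0],"twist": 0.6,"grip": 0.1}]}}

```text
time: 14.13
tool_pos: [0.5494, -0.1104, 0.2198]
tool_rot: [-0.0, -0.243, 0.97, -0.0]
contact_force: [-0.9, 0.1, -1.9]
gripper_width: 0.267
```

Request:
{"name": "play_rows", "arguments": {"increments": [{"offset": [0.2,0,0],"twist": 0.12,"grip": 0.1},{"offset": [0.4,0.1,0],"twist": 0.24,"grip": 0.1},{"offset": [0.7,0.2,0],"twist": 0.36,"grip": 0.1},{"offset": [1,0.3,0],"twist": 0.48,"grip": 0.1},{"offset": [1.3,0.4,0],"twist": 0.6,"grip": 0.1}]}}

```text
time: 14.55
tool_pos: [0.5479, -0.1107, 0.2197]
tool_rot: [-0.0, 0.055, 0.998, 0.0]
contact_force: [0.2, 1.3, -1.0]
gripper_width: 0.27
```

```bash
python3 -c "
from h import *
redyaw()"
```

```text
t 14.55 p [ 547.9 -110.7  219.7] yawy 83.71 zax [-0.001  0.    -1.   ] F [ 0.2  1.3 -1. ] M [0.03 0.08 0.  ] g 0.27 j6 -102.8
red line yaw nan sd [nan nan] cam-robot [nan nan nan]h.py:24: RuntimeWarning: invalid value encountered in divide
  m=np.array([(w*xx).sum(),(w*yy).sum()])/w.sum();D=np.c_[(xx-m[0]).ravel(),(yy-m[1]).ravel()];ev,V=np.linalg.eigh((D*w.reshape(-1,1)).T@D/w.sum())
```

Turning freely. Finishing the quarter turn.

Request:
{"name": "play_rows", "arguments": {"increments": [{"offset": [0.3,-0.1,0],"twist": 0.12,"grip": 0.1},{"offset": [0.6,-0.2,0],"twist": 0.24,"grip": 0.1},{"offset": [1,-0.3,0],"twist": 0.37,"grip": 0.1},{"offset": [1,-0.3,0],"twist": 0.37,"grip": 0.1}]}}

```text
time: 14.93
tool_pos: [0.547, -0.1109, 0.2198]
tool_rot: [0.0, 0.235, 0.972, -0.0]
contact_force: [-0.1, 0.4, -2.9]
gripper_width: 0.269
```

```bash
python3 - <<'E'
from ov import *
im,P0=shot("pics/s7.png",10)
p,M=st();n=np.array([.984,.177,0]);d=np.array([-.177,.984,0]);q=p-[.5415,-.092,0];print("TCP n,s mm",q@n*1000,q@d*1000,"n in tool",(M.T@n).round(3),"d in tool",(M.T@d).round(3))
E
```

```text
t 14.93 p [ 547.  -110.9  219.8] yawy 62.85 zax [ 0. -0. -1.] F [-0.1  0.4 -2.9] M [0.04 0.01 0.06] g 0.269 j6 -81.9
head pred [ 547.  -110.9   11.3] crop origin [316 255]
t 14.98 p [ 547.  -110.9  219.8] yawy 63.07 zax [ 0. -0. -1.] F [ 0.7  0.2 -1.9] M [-0.02  0.09  0.04] g 0.268 j6 -82.2
TCP n,s mm 2.0567669326300173 -19.571022658699555 n in tool [-0.797  0.604  0.   ] d in tool [ 0.604  0.797 -0.   ]
```

View pics/s7.png

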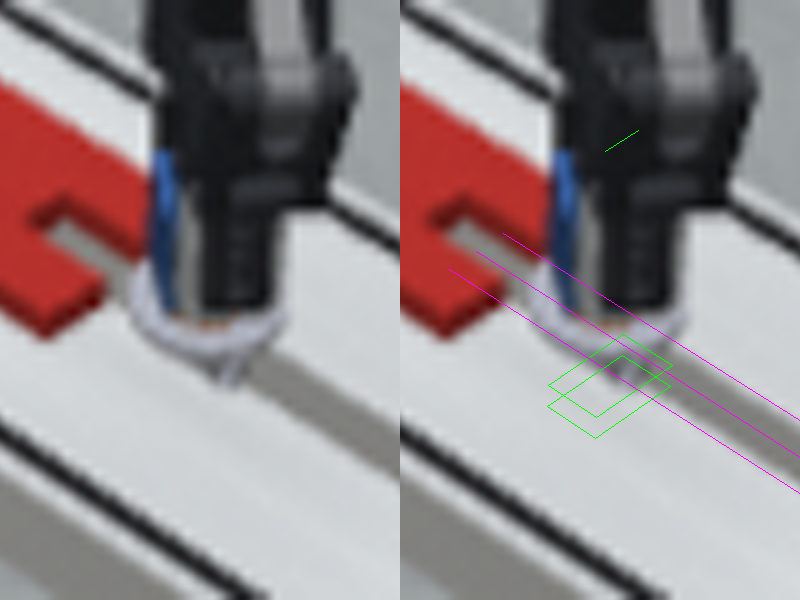

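The shank is through the slot just ahead of the fork, and the head is below the surface and turned. Now I'll lift until the lips stop the head, to confirm it is caught.

Request:
{"name": "play_rows", "arguments": {"increments": [{"offset": [0,0,-1],"twist": 0,"grip": 0.1},{"offset": [0,0,-2],"twist": 0,"grip": 0.1},{"offset": [0,0,-3],"twist": 0,"grip": 0.1},{"offset": [0,0,-4],"twist": 0,"grip": 0.1},{"offset": [0,0,-4],"twist": 0,"grip": 0.1}]}}

```text
time: 15.4
tool_pos: [0.5467, -0.1107, 0.2227]
tool_rot: [-0.0, 0.234, 0.972, 0.0]
contact_force: [2.1, 0.3, -9.1]
gripper_width: 0.269
```

```bash
python3 -c "
from h import *
st()"
```

```text
t 15.4 p [ 546.7 -110.7  222.7] yawy 62.89 zax [-0.  0. -1.] F [ 2.1  0.3 -9.1] M [-0.2  -0.56 -0.05] g 0.269 j6 -82.0
```

It is caught: the lips stop it at z=222.7 with -7 N. I'll back off 1.8 mm and slide along the slot.

Request:
{"name": "play_rows", "arguments": {"increments": [{"offset": [0,0,1.8],"twist": 0,"grip": 0.1},{"offset": [1.2,1.6,1.8],"twist": 0,"grip": 0.1},{"offset": [3.0,4.0,1.8],"twist": 0,"grip": 0.1},{"offset": [4.8,6.4,1.8],"twist": 0,"grip": 0.1},{"offset": [6.0,8.0,1.8],"twist": 0,"grip": 0.1}]}}

```text
time: 15.82
tool_pos: [0.5452, -0.1007, 0.2222]
tool_rot: [-0.0, 0.235, 0.972, -0.0]
contact_force: [-0.3, -0.7, -3.0]
gripper_width: 0.265
```

Request:
{"name": "play_rows", "arguments": {"increments": [{"offset": [1.2,1.6,0],"twist": 0,"grip": 0.1},{"offset": [3.0,4.0,0],"twist": 0,"grip": 0.1},{"offset": [4.8,6.4,0],"twist": 0,"grip": 0.1},{"offset": [6.0,8.0,0],"twist": 0,"grip": 0.1},{"offset": [6.0,8.0,0],"twist": 0,"grip": 0.1}]}}

```text
time: 16.23
tool_pos: [0.5435, -0.0906, 0.2221]
tool_rot: [-0.0, 0.234, 0.972, 0.0]
contact_force: [-0.9, 0.3, -1.9]
gripper_width: 0.271
```

```bash
python3 - <<'E'
from h import *
p,M=st();n=np.array([.984,.177,0]);d=np.array([-.177,.984,0]);q=p-[.5415,-.092,0];print("TCP n,s mm",q@n*1000,q@d*1000)
E
```

```text
t 16.23 p [543.5 -90.6 222.1] yawy 62.88 zax [-0.  0. -1.] F [-0.9  0.3 -1.9] M [ 0.1   0.21 -0.04] g 0.271 j6 -80.1
TCP n,s mm 2.2268301403597794 0.9811536076398311
```

Request:
{"name": "play_rows", "arguments": {"increments": [{"offset": [1.2,1.6,0],"twist": 0,"grip": 0.1},{"offset": [3.0,4.0,0],"twist": 0,"grip": 0.1},{"offset": [4.8,6.4,0],"twist": 0,"grip": 0.1},{"offset": [7.2,9.6,0],"twist": 0,"grip": 0.1},{"offset": [7.2,9.6,0],"twist": 0,"grip": 0.1}]}}

```text
time: 16.65
tool_pos: [0.5414, -0.0786, 0.2219]
tool_rot: [-0.0, 0.234, 0.972, 0.0]
contact_force: [-1.8, 1.6, -1.1]
gripper_width: 0.269
```

Request:
{"name": "play_rows", "arguments": {"increments": [{"offset": [0.6,0.8,0],"twist": 0,"grip": 0.1},{"offset": [1.2,1.6,0],"twist": 0,"grip": 0.1},{"offset": [1.8,2.4,0],"twist": 0,"grip": 0.1},{"offset": [1.8,2.4,0],"twist": 0,"grip": 0.1}]}}

```text
time: 16.98
tool_pos: [0.541, -0.0763, 0.222]
tool_rot: [-0.0, 0.235, 0.972, -0.0]
contact_force: [-1.7, -1.0, -0.8]
gripper_width: 0.271
```

```bash
python3 - <<'E'
from h import *
p,M=st();n=np.array([.984,.177,0]);d=np.array([-.177,.984,0]);q=p-[.5415,-.092,0];print("TCP n,s mm",q@n*1000,q@d*1000)
for c in("side","top"):
    manip.grab_frame(c)
    for k in("fork","stand","washer","nut_grip","bolt_head"):print(c,k,find("tip_of",k,c)[:3])
E
```

```text
t 16.98 p [541.  -76.3 222. ] yawy 62.86 zax [-0.  0. -1.] F [-1.7 -1.  -0.8] M [-0.15  0.27  0.02] g 0.271 j6 -78.7
TCP n,s mm 2.3199270915641437 15.532342300244522
side fork [(0.9, [0.2719, 0.1014, 0.0072]), (0.77, [0.3725, -0.2356, 0.0064]), (0.72, [0.5353, -0.0684, 0.0316])]
side stand [(0.85, [0.539, -0.0693, 0.0234]), (0.69, [0.3739, -0.3584, -0.0026]), (0.59, [0.3749, -0.2386, -0.0])]
side washer [(0.63, [0.5398, -0.0777, 0.0372]), (0.42, [0.5661, 0.1662, 0.0303]), (0.4, [0.6526, -0.3643, -0.0025])]
side nut_grip [(0.47, [0.5674, 0.168, 0.0488]), (0.46, [0.5414, -0.0766, 0.064])]
side bolt_head [(0.81, [0.565, 0.175, 0.0005]), (0.67, [0.5422, -0.0738, 0.0157])]
top fork [(0.84, [0.2779, 0.0969, 0.003]), (0.73, [0.5349, -0.0703, 0.0335]), (0.7, [0.3696, -0.2412, 0.0055])]
top stand [(0.87, [0.3752, -0.2355, -0.0017]), (0.83, [0.538, -0.0703, 0.0273]), (0.79, [0.2758, 0.0969, -0.0027])]
top washer [(0.4, [0.5674, 0.1685, 0.026]), (0.19, [0.5963, 0.2596, -0.0032])]
top nut_grip [(0.62, [0.57, 0.1698, 0.0499])]
top bolt_head [(0.53, [0.3742, -0.37, 0.0017]), (0.51, [0.5692, 0.1685, -0.0011])]
```

```bash
cat > ft.py <<'E'
from h import *
from scipy.ndimage import map_coordinates as mc
O=np.array([.5415,-.092]);a=np.radians(10.2);d=np.array([-np.sin(a),np.cos(a)]);n=np.array([np.cos(a),np.sin(a)])
def cross(t,v,thr):
    k=np.where((v[:-1]-thr)*(v[1:]-thr)<0)[0];return [float(round(1000*(t[i]+(thr-v[i])/(v[i+1]-v[i])*(t[1]-t[0])),1)) for i in k]
def pr(c,im,pts,z):
    P=np.array([proj(c,[*q,z]) for q in pts]);return mc(im,[P[:,1],P[:,0]],order=1)
def foot(c,im):
    im=im.astype(float);red=im[...,2]-im[...,1];ts=np.arange(-.01,.06,.0005);t=np.arange(-.035,.035,.0005)
    print(c,"tips s",[cross(ts,pr(c,red,[O+d*s+n*x for s in ts],.033),60) for x in(-.018,-.014,.014,.018)],"n edges",[cross(t,pr(c,red,[O+d*s+n*x for x in t],.033),60) for s in(.01,.045)])
E
python3 - <<'E'
from ft import *
for c in("side","top"):
    foot(c,cv2.imread(f"pics/{c}0.png"));im=manip.grab_frame(c);cv2.imwrite(f"pics/{c}8.png",im);foot(c,im)
st()
E
```

```text
side tips s [[-0.2], [-0.7], [-1.2], [-0.4]] n edges [[-29.1, -6.9, 1.9, 24.8], [-29.0, 25.1]]
side tips s [[-0.6], [-1.1], [-1.6, 6.1, 46.4], [-0.7, 9.4, 49.8]] n edges [[-29.4, -11.2, 18.5, 25.0], [-29.3, 12.3]]
top tips s [[1.4], [1.3], [1.5], [1.0]] n edges [[-22.7, -5.5, 9.3, 26.8], [-22.1, 26.9]]
top tips s [[29.1], [32.9], [47.8, 51.4], [-8.5]] n edges [[26.5], [-22.2, 0.0]]
t 17.68 p [541.1 -76.4 222. ] yawy 62.85 zax [ 0.  0. -1.] F [-0.2 -0.6 -1.3] M [-0.07  0.22 -0.01] g 0.271 j6 -78.7
```

The stand has not moved. I'll set the washer down on the foot, release and regrip, which straightens the bolt in the jaws so that the tool axis gives the bolt axis.

Request:
{"name": "play_rows", "arguments": {"increments": [{"offset": [0,0,1],"twist": 0,"grip": 0.1},{"offset": [0,0,2],"twist": 0,"grip": 0.1},{"offset": [0,0,3],"twist": 0,"grip": 0.1},{"offset": [0,0,3.5],"twist": 0,"grip": 0.1},{"offset": [0,0,3.5],"twist": 0,"grip": 0.1}]}}

```text
time: 18.1
tool_pos: [0.5412, -0.0764, 0.2188]
tool_rot: [0.0, 0.235, 0.972, -0.0]
contact_force: [-2.9, 0.0, 2.1]
gripper_width: 0.268
```

Request:
{"name": "play_rows", "arguments": {"increments": [{"offset": [0,0,0],"twist": 0,"grip": 0.5},{"offset": [0,0,0],"twist": 0,"grip": 0.5},{"offset": [0,0,0],"twist": 0,"grip": 0.5},{"offset": [0,0,0],"twist": 0,"grip": 0.5},{"offset": [0,0,0],"twist": 0,"grip": 0.5}]}}

```text
time: 18.52
tool_pos: [0.5412, -0.0764, 0.2187]
tool_rot: [0.0, 0.235, 0.972, 0.0]
contact_force: [0.1, -0.1, 0.3]
gripper_width: 0.502
```

```bash
python3 - <<'E'
from ft import *
p,M=st();im=manip.grab_frame("side");foot("side",im);cv2.imwrite("pics/s9.png",im)
for q in("washer","nut_grip"):
    for pp,x in find("tip_of",q,"side"):
        r=np.array(x[:2])-O
        if abs(r).max()<.05:print(q,pp,x,"n,s",(r@n*1000).round(1),(r@d*1000).round(1))
r=p[:2]-O;print("TCP n,s",r@n*1000,r@d*1000)
b=im.astype(float);u=proj("side",[*p[:2],.145-.08]);x0,y0=(u-25).astype(int);c=b[y0:y0+50,x0:x0+50]
w=((c[...,0]-c[...,2])>45);yy,xx=np.nonzero(w);print("blue px",len(xx),xx.min()+x0,xx.max()+x0,yy.min()+y0,yy.max()+y0,"pred axis",proj("side",[*p[:2],.067]),proj("side",[*p[:2],.041]))
cv2.imwrite("pics/s9c.png",cv2.resize(im[y0-5:y0+55,x0-5:x0+55],(600,600),interpolation=cv2.INTER_CUBIC))
E
```

```text
t 18.52 p [541.2 -76.4 218.7] yawy 62.85 zax [ 0.001 -0.    -1.   ] F [ 0.1 -0.1  0.3] M [ 0.04  0.01 -0.03] g 0.502 j6 -78.7
side tips s [[-0.6], [-1.1, 8.4, 22.5], [-1.6, 3.7, 46.9], [-0.8, 7.8, 50.5]] n edges [[-29.4, -14.9, 20.4, 25.0], [-29.3, 12.0]]
washer 0.5 [0.5383, -0.0775, 0.0326] n,s -0.6 14.8
nut_grip 0.65 [0.5429, -0.0787, 0.055] n,s 3.7 12.8
TCP n,s 2.4915357299048777 15.395880771866901
blue px 33 329 331 263 277 pred axis [335.36640142 265.24206828] [335.07298077 274.77993791]
```

Request:
{"name": "play_rows", "arguments": {"increments": [{"offset": [0,0,0],"twist": 0,"grip": 0.1},{"offset": [0,0,0],"twist": 0,"grip": 0.1},{"offset": [0,0,0],"twist": 0,"grip": 0.1},{"offset": [0,0,0],"twist": 0,"grip": 0.1},{"offset": [0,0,0],"twist": 0,"grip": 0.1}]}}

```text
time: 19.08
tool_pos: [0.5411, -0.0764, 0.2186]
tool_rot: [0.0, 0.235, 0.972, 0.0]
contact_force: [0.2, -0.3, 1.8]
gripper_width: 0.27
```

Request:
{"name": "play_rows", "arguments": {"increments": [{"offset": [0,0,-1],"twist": 0,"grip": 0.1},{"offset": [0,0,-2],"twist": 0,"grip": 0.1},{"offset": [0,0,-2.5],"twist": 0,"grip": 0.1},{"offset": [0.6,0.8,-2.5],"twist": 0,"grip": 0.1},{"offset": [1.2,1.6,-2.5],"twist": 0,"grip": 0.1}]}}

```text
time: 19.5
tool_pos: [0.5405, -0.0743, 0.2207]
tool_rot: [-0.0, 0.235, 0.972, 0.0]
contact_force: [0.2, 0.0, -2.8]
gripper_width: 0.268
```

Request:
{"name": "play_rows", "arguments": {"increments": [{"offset": [0.6,0.8,0],"twist": 0,"grip": 0.1},{"offset": [1.2,1.6,0],"twist": 0,"grip": 0.1},{"offset": [1.2,1.6,0],"twist": 0,"grip": 0.1},{"offset": [1.2,1.6,0],"twist": 0,"grip": 0.1}]}}

```text
time: 19.83
tool_pos: [0.5404, -0.0723, 0.2209]
tool_rot: [-0.0, 0.235, 0.972, -0.0]
contact_force: [0.5, -0.0, -1.8]
gripper_width: 0.266
```

```bash
python3 - <<'E'
from ft import *
p,M=st();im=manip.grab_frame("side");foot("side",im)
r=p[:2]-O;print("TCP n,s",r@n*1000,r@d*1000)
E
```

```text
t 19.83 p [540.4 -72.3 220.9] yawy 62.86 zax [-0. -0. -1.] F [ 0.5 -0.  -1.8] M [-0.06  0.01 -0.02] g 0.266 j6 -78.3
side tips s [[-0.6], [-1.1, 13.9, 27.0], [-1.6, 9.5, 51.0], [-0.8, 13.9, 54.8]] n edges [[-29.4, -11.5, 14.6, 25.0], [-29.3, 8.1]]
TCP n,s 2.349858187608609 19.553560395493708
```

Request:
{"name": "play_rows", "arguments": {"increments": [{"offset": [0.6,0.8,0],"twist": 0,"grip": 0.1},{"offset": [0.9,1.2,0],"twist": 0,"grip": 0.1},{"offset": [1.2,1.6,0],"twist": 0,"grip": 0.1},{"offset": [1.2,1.6,0],"twist": 0,"grip": 0.1}]}}

```text
time: 20.22
tool_pos: [0.54, -0.0704, 0.221]
tool_rot: [-0.0, 0.235, 0.972, 0.0]
contact_force: [-0.5, -0.3, -1.8]
gripper_width: 0.27
```

```bash
python3 - <<'E'
from ft import *
p,M=st();r=p[:2]-O;print("TCP n,s",r@n*1000,r@d*1000)
E
```

```text
t 20.22 p [540.  -70.4 221. ] yawy 62.86 zax [-0.  0. -1.] F [-0.5 -0.3 -1.8] M [-0.01 -0.   -0.  ] g 0.27 j6 -78.1
TCP n,s 2.3880457411476397 21.54201797529062
```

Request:
{"name": "play_rows", "arguments": {"increments": [{"offset": [0.3,0.4,0],"twist": 0,"grip": 0.1},{"offset": [0.6,0.8,0],"twist": 0,"grip": 0.1},{"offset": [0.6,0.8,0],"twist": 0,"grip": 0.1}]}}

```text
time: 20.47
tool_pos: [0.5399, -0.0694, 0.221]
tool_rot: [-0.0, 0.235, 0.972, 0.0]
contact_force: [-1.1, 0.7, -2.9]
gripper_width: 0.27
```

```bash
python3 - <<'E'
from ft import *
p,M=st();r=p[:2]-O;print("TCP n,s",r@n*1000,r@d*1000)
foot("side",manip.grab_frame("side"))
E
```

```text
t 20.47 p [539.9 -69.4 221. ] yawy 62.86 zax [-0.  0. -1.] F [-1.1  0.7 -2.9] M [ 0.01  0.04 -0.03] g 0.27 j6 -78.0
TCP n,s 2.4027251081637457 22.534207365847024
side tips s [[-0.6], [-1.0, 17.8, 28.9], [-1.5, 12.0, 54.0], [-0.8, 16.7, 57.9]] n edges [[-29.4, -8.7, 11.3, 25.0], [-29.3, 5.7]]
```

Request:
{"name": "play_rows", "arguments": {"increments": [{"offset": [0.3,0.4,0],"twist": 0,"grip": 0.1},{"offset": [0.6,0.8,0],"twist": 0,"grip": 0.1},{"offset": [0.6,0.8,0],"twist": 0,"grip": 0.1},{"offset": [0.6,0.8,0],"twist": 0,"grip": 0.1}]}}

```text
time: 20.85
tool_pos: [0.5397, -0.0685, 0.221]
tool_rot: [0.0, 0.235, 0.972, 0.0]
contact_force: [-0.5, -0.6, -2.3]
gripper_width: 0.265
```

```bash
python3 - <<'E'
from ft import *
p,M=st();r=p[:2]-O;print("TCP n,s",r@n*1000,r@d*1000)
foot("side",manip.grab_frame("side"));st()
E
```

```text
t 20.85 p [539.7 -68.5 221. ] yawy 62.85 zax [ 0.  0. -1.] F [-0.5 -0.6 -2.3] M [-0.02 -0.01  0.03] g 0.265 j6 -77.9
TCP n,s 2.4119791747951043 23.465316637682932
side tips s [[-0.6], [-1.0, 18.4, 29.2], [-1.5, 13.0, 54.5], [-0.8, 16.7, 58.3]] n edges [[-29.4, -6.8, 10.4, 25.0], [-29.3, 4.5]]
t 20.9 p [539.7 -68.5 221. ] yawy 62.86 zax [-0. -0. -1.] F [ 0.1  0.2 -1.2] M [ 0.01 -0.01  0.01] g 0.265 j6 -77.9
```

Request:
{"name": "play_rows", "arguments": {"increments": [{"offset": [0.3,0.4,0],"twist": 0,"grip": 0.1},{"offset": [0.6,0.8,0],"twist": 0,"grip": 0.1},{"offset": [0.6,0.8,0],"twist": 0,"grip": 0.1}]}}

```text
time: 21.15
tool_pos: [0.5395, -0.0674, 0.221]
tool_rot: [-0.0, 0.235, 0.972, -0.0]
contact_force: [0.2, -0.6, -1.7]
gripper_width: 0.27
```

```bash
python3 - <<'E'
from ft import *
p,M=st();r=p[:2]-O;print("TCP n,s",r@n*1000,r@d*1000)
im=manip.grab_frame("side");foot("side",im);st()
diff=np.array([-.0008,-.0015])
c0=proj("side",[*p[:2],.033]).astype(int);h=30;big=cv2.resize(im[c0[1]-h:c0[1]+h,c0[0]-h:c0[0]+h],(600,600),interpolation=cv2.INTER_CUBIC);b0=big.copy()[:,100:500]
pl=lambda Q,col:cv2.polylines(big,[((np.array([proj("side",q) for q in Q])-(c0-h)+.5)*10).astype(np.int32)],False,col,1)
A=np.linspace(0,6.3,60)
ctr=p[:2]+diff
for z,col in((.0352,(0,255,0)),(.0382,(0,255,255))): pl([[*(ctr+.017*np.array([np.cos(t),np.sin(t)])),z] for t in A],col)
nc=-.0022;f=lambda s,x:[*(O+d*s+n*(x+nc+.0022)),.033]
F=.018;xc=.0007
pl([f(F-.019,xc-.025),f(F-.019,xc-.007),f(F+.007,xc-.007),f(F+.007,xc+.007),f(F-.019,xc+.007),f(F-.019,xc+.025)],(255,0,255))
pl([[*ctr,.033],[*ctr,.09]],(255,255,0))
cv2.imwrite("pics/s10.png",np.hstack([b0,big[:,100:500]]))
E
```

```text
t 21.15 p [539.5 -67.4 221. ] yawy 62.86 zax [-0. -0. -1.] F [ 0.2 -0.6 -1.7] M [0.03 0.02 0.01] g 0.27 j6 -77.8
TCP n,s 2.4247760716077096 24.5371892121452
side tips s [[-0.6], [-1.1, 19.2, 30.5], [-1.5, 14.2, 55.6], [-0.8, 19.1, 59.0]] n edges [[-29.4, -6.9, 8.3, 25.0], [-29.3, 3.1]]
t 21.2 p [539.5 -67.5 221. ] yawy 62.85 zax [-0.  0. -1.] F [ 0.5 -0.5 -1.3] M [0.01 0.05 0.01] g 0.268 j6 -77.8
```

View pics/s10.png

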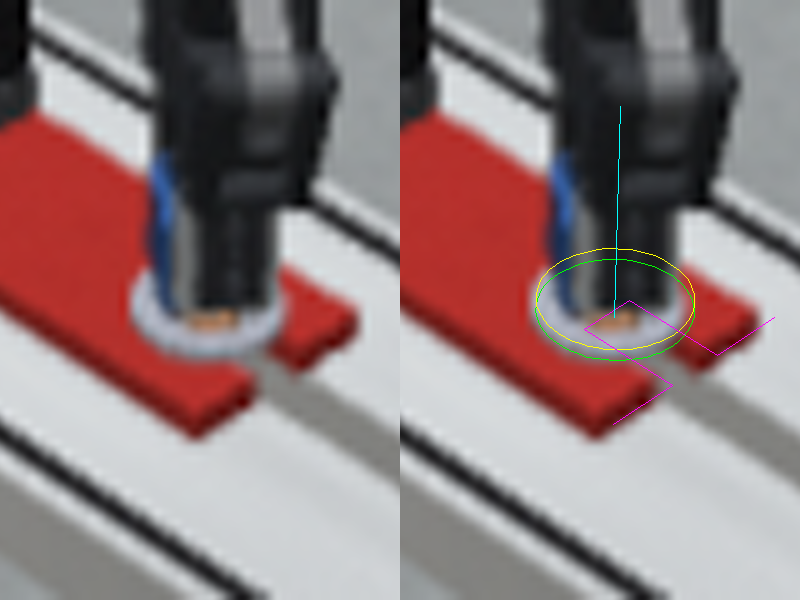

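The washer fits the predicted ellipse, so the bolt is straight in the jaws. My side-view fork overlay is off because it counted the dark red end faces as part of the foot. I'll redo it thresholding on the bright top face only.

```bash
python3 - <<'E'
from ft import *
for c in("side","top"):
    im=cv2.imread(f"pics/{c}0.png").astype(float);ts=np.arange(-.02,.05,.001)
    for x in(-.016,0.001,.016):
        P=[O+d*s+n*x for s in ts];R=pr(c,im[...,2],P,.033);G=pr(c,im[...,1],P,.033)
        print(c,x,[(round(s*1000),int(r),int(g)) for s,r,g in zip(ts,R,G)][10:55])
E
```

```text
side -0.016 [(-10, 189, 192), (-9, 188, 191), (-8, 187, 190), (-7, 185, 187), (-6, 183, 183), (-5, 178, 177), (-4, 163, 155), (-3, 141, 118), (-2, 115, 72), (-1, 98, 40), (0, 89, 23), (1, 96, 24), (2, 109, 28), (3, 126, 32), (4, 144, 37), (5, 156, 40), (6, 163, 42), (7, 165, 43), (8, 165, 43), (9, 164, 43), (10, 164, 43), (11, 164, 43), (12, 164, 43), (13, 164, 43), (14, 164, 43), (15, 164, 43), (16, 165, 43), (17, 165, 43), (18, 165, 43), (19, 165, 43), (20, 165, 43), (21, 165, 43), (22, 164, 43), (23, 165, 43), (24, 165, 43), (25, 164, 43), (26, 164, 43), (27, 164, 43), (28, 164, 43), (29, 164, 43), (30, 163, 44), (31, 163, 44), (32, 163, 44), (33, 163, 43), (34, 163, 43)]
side 0.001 [(-10, 144, 146), (-9, 144, 145), (-8, 144, 145), (-7, 142, 142), (-6, 140, 138), (-5, 135, 130), (-4, 126, 118), (-3, 118, 101), (-2, 111, 77), (-1, 107, 59), (0, 107, 55), (1, 106, 55), (2, 107, 58), (3, 107, 61), (4, 107, 61), (5, 106, 59), (6, 107, 59), (7, 107, 62), (8, 108, 61), (9, 107, 60), (10, 106, 60), (11, 106, 63), (12, 107, 65), (13, 108, 66), (14, 108, 64), (15, 107, 63), (16, 108, 66), 
[... 2337 characters left out ...]
34, 120, 12)]
top 0.016 [(-10, 134, 142), (-9, 134, 142), (-8, 134, 142), (-7, 134, 141), (-6, 133, 140), (-5, 134, 140), (-4, 135, 141), (-3, 136, 142), (-2, 134, 133), (-1, 132, 113), (0, 129, 92), (1, 126, 71), (2, 123, 48), (3, 120, 28), (4, 120, 23), (5, 120, 18), (6, 120, 15), (7, 120, 14), (8, 119, 13), (9, 119, 13), (10, 119, 14), (11, 119, 14), (12, 119, 14), (13, 119, 14), (14, 119, 14), (15, 119, 14), (16, 119, 14), (17, 119, 14), (18, 119, 13), (19, 119, 13), (20, 119, 13), (21, 120, 14), (22, 120, 14), (23, 120, 15), (24, 120, 16), (25, 120, 15), (26, 120, 14), (27, 120, 13), (28, 120, 13), (29, 120, 14), (30, 120, 14), (31, 120, 15), (32, 119, 15), (33, 119, 15), (34, 119, 15)]
```

With the top edges only, the side view gives the fork at s≈22 in the camera, which is about 23.4 in robot coordinates. That agrees with finding no contact yet. I'll probe a little further.

Request:
{"name": "play_rows", "arguments": {"increments": [{"offset": [0.3,0.4,0],"twist": 0,"grip": 0.1},{"offset": [0.6,0.8,0],"twist": 0,"grip": 0.1},{"offset": [0.6,0.8,0],"twist": 0,"grip": 0.1}]}}

```text
time: 21.45
tool_pos: [0.5394, -0.0668, 0.2211]
tool_rot: [0.0, 0.235, 0.972, -0.001]
contact_force: [0.1, -3.6, -2.1]
gripper_width: 0.269
```

```bash
python3 - <<'E'
from ft import *
p,M=st();r=p[:2]-O;print("TCP n,s",r@n*1000,r@d*1000)
foot("side",manip.grab_frame("side"));st()
E
```

```text
t 21.45 p [539.4 -66.8 221.1] yawy 62.87 zax [ 0.    -0.001 -1.   ] F [ 0.1 -3.6 -2.1] M [-0.47 -0.02 -0.01] g 0.269 j6 -77.7
TCP n,s 2.4196437926341408 25.168819033365615
side tips s [[-0.6], [-1.1, 21.1, 30.5], [-1.5, 14.5, 56.1], [-0.8, 19.1]] n edges [[-29.4, -6.8, 8.1, 25.0], [-29.3, 0.9]]
t 21.5 p [539.4 -66.8 221.1] yawy 62.86 zax [ 0.    -0.001 -1.   ] F [-0.3 -2.4 -2.4] M [-0.51 -0.02 -0.03] g 0.265 j6 -77.7
```

Contact with the closed end came at s≈25.0 (M=-0.5 N m) and the stand did not move, so the fork point is at s≈23.0. I'll back off 2.2 mm and turn in small steps to find the head stop.

Request:
{"name": "play_rows", "arguments": {"increments": [{"offset": [-0.7,-0.9,0],"twist": 0,"grip": 0.1},{"offset": [-1.4,-1.9,0],"twist": 0,"grip": 0.1},{"offset": [-1.4,-1.9,0],"twist": 0,"grip": 0.1},{"offset": [-1.4,-1.9,0],"twist": 0,"grip": 0.1}]}}

```text
time: 21.83
tool_pos: [0.5398, -0.0688, 0.221]
tool_rot: [-0.0, 0.235, 0.972, 0.0]
contact_force: [0.4, -0.2, -1.0]
gripper_width: 0.266
```

```bash
python3 - <<'E'
from ft import *
p,M=st();r=p[:2]-O;print("TCP n,s",r@n*1000,r@d*1000)
E
```

```text
t 21.83 p [539.8 -68.8 221. ] yawy 62.84 zax [-0.  0. -1.] F [ 0.4 -0.2 -1. ] M [-0.01 -0.02 -0.01] g 0.266 j6 -78.0
TCP n,s 2.393936073611889 23.134350281911928
```

Request:
{"name": "play_rows", "arguments": {"increments": [{"offset": [0,0,0],"twist": 0.05,"grip": 0.1},{"offset": [0,0,0],"twist": 0.05,"grip": 0.1}]}}

```text
time: 22.0
tool_pos: [0.5398, -0.0688, 0.221]
tool_rot: [-0.0, 0.259, 0.966, 0.0]
contact_force: [0.5, 0.0, -1.4]
gripper_width: 0.271
```

```bash
python3 -c "
from h import *
st()"
```

```text
t 22.0 p [539.8 -68.8 221. ] yawy 59.94 zax [-0.  0. -1.] F [ 0.5  0.  -1.4] M [-0.04  0.02  0.04] g 0.271 j6 -75.0
```

Request:
{"name": "play_rows", "arguments": {"increments": [{"offset": [0,0,0],"twist": 0.05,"grip": 0.1},{"offset": [0,0,0],"twist": 0.05,"grip": 0.1}]}}

```text
time: 22.17
tool_pos: [0.5398, -0.0687, 0.221]
tool_rot: [-0.0, 0.283, 0.959, 0.0]
contact_force: [0.9, -0.7, -1.7]
gripper_width: 0.266
```

```bash
python3 -c "
from h import *
st()"
```

```text
t 22.17 p [539.8 -68.7 221. ] yawy 57.14 zax [-0.  0. -1.] F [ 0.9 -0.7 -1.7] M [0.01 0.03 0.04] g 0.266 j6 -72.2
```

Request:
{"name": "play_rows", "arguments": {"increments": [{"offset": [0,0,0],"twist": 0.05,"grip": 0.1},{"offset": [0,0,0],"twist": 0.05,"grip": 0.1}]}}

```text
time: 22.33
tool_pos: [0.5397, -0.0688, 0.221]
tool_rot: [-0.0, 0.306, 0.952, 0.0]
contact_force: [-1.2, 0.2, -2.2]
gripper_width: 0.267
```

```bash
python3 -c "
from h import *
st()"
```

```text
t 22.33 p [539.7 -68.8 221. ] yawy 54.31 zax [-0.  0. -1.] F [-1.2  0.2 -2.2] M [0.01 0.03 0.05] g 0.267 j6 -69.4
```

Request:
{"name": "play_rows", "arguments": {"increments": [{"offset": [0,0,0],"twist": 0.05,"grip": 0.1},{"offset": [0,0,0],"twist": 0.05,"grip": 0.1}]}}

```text
time: 22.5
tool_pos: [0.5397, -0.0688, 0.2209]
tool_rot: [-0.0, 0.33, 0.944, 0.0]
contact_force: [0.0, -0.1, -1.2]
gripper_width: 0.266
```

```bash
python3 -c "
from h import *
st()"
```

```text
t 22.5 p [539.7 -68.8 220.9] yawy 51.48 zax [-0.  0. -1.] F [ 0.  -0.1 -1.2] M [0.   0.11 0.06] g 0.266 j6 -66.6
```

Request:
{"name": "play_rows", "arguments": {"increments": [{"offset": [0,0,0],"twist": 0.05,"grip": 0.1},{"offset": [0,0,0],"twist": 0.05,"grip": 0.1}]}}

```text
time: 22.67
tool_pos: [0.5396, -0.0688, 0.2208]
tool_rot: [-0.0, 0.353, 0.936, -0.0]
contact_force: [-0.5, 0.9, -1.9]
gripper_width: 0.269
```

```bash
python3 -c "
from h import *
st()"
```

```text
t 22.67 p [539.6 -68.8 220.8] yawy 48.64 zax [-0.001  0.    -1.   ] F [-0.5  0.9 -1.9] M [ 0.03  0.11 -0.01] g 0.269 j6 -63.7
```

The stop should be near yawy≈54.5±4°. From geometry (head stopped 0.1–0.25 past square), nut ≈ 90.2° − yawy, so nut 4.2 corresponds to yawy ≈ −150°. That leaves 3.47 rad to turn, following the thread down.

Request:
{"name": "play_rows", "arguments": {"increments": [{"offset": [0,0,0],"twist": 0.116,"grip": 0.1},{"offset": [0,0,0],"twist": 0.232,"grip": 0.1},{"offset": [0,0,0],"twist": 0.347,"grip": 0.1},{"offset": [0,0,0],"twist": 0.463,"grip": 0.1},{"offset": [0,0,0],"twist": 0.579,"grip": 0.1}]}}

```text
time: 23.08
tool_pos: [0.5393, -0.0687, 0.2201]
tool_rot: [-0.001, 0.607, 0.795, -0.0]
contact_force: [-0.8, 0.4, -5.7]
gripper_width: 0.267
```

Request:
{"name": "play_rows", "arguments": {"increments": [{"offset": [0,0,0.2],"twist": 0.116,"grip": 0.1},{"offset": [0,0,0.4],"twist": 0.232,"grip": 0.1},{"offset": [0,0,0.6],"twist": 0.347,"grip": 0.1},{"offset": [0,0,0.8],"twist": 0.463,"grip": 0.1},{"offset": [0,0,1.0],"twist": 0.579,"grip": 0.1}]}}

```text
time: 23.5
tool_pos: [0.5391, -0.0687, 0.2191]
tool_rot: [-0.001, 0.809, 0.588, -0.001]
contact_force: [-1.5, 0.1, -3.7]
gripper_width: 0.268
```

Request:
{"name": "play_rows", "arguments": {"increments": [{"offset": [0,0,0.2],"twist": 0.116,"grip": 0.1},{"offset": [0,0,0.4],"twist": 0.232,"grip": 0.1},{"offset": [0,0,0.7],"twist": 0.347,"grip": 0.1},{"offset": [0,0,0.9],"twist": 0.463,"grip": 0.1},{"offset": [0,0,1.1],"twist": 0.579,"grip": 0.1}]}}

```text
time: 23.92
tool_pos: [0.539, -0.0685, 0.2181]
tool_rot: [-0.001, 0.943, 0.333, -0.001]
contact_force: [-2.9, 1.3, -1.7]
gripper_width: 0.265
```

```bash
python3 - <<'E'
from ft import *
p,M=st();r=p[:2]-O;print("TCP n,s",r@n*1000,r@d*1000)
foot("side",manip.grab_frame("side"));st()
E
```

```text
t 23.92 p [539.  -68.5 218.1] yawy -51.11 zax [-0.003  0.001 -1.   ] F [-2.9  1.3 -1.7] M [0.34 0.52 0.11] g 0.265 j6 36.0
TCP n,s 1.7231576569713085 23.553164537428557
side tips s [[-0.6], [-1.1, 14.0, 31.2], [-1.6, 12.8], [-0.8, 16.0]] n edges [[-29.4, -10.1, 10.6, 25.0], [-29.3, -4.7]]
t 23.97 p [539.1 -68.5 218.2] yawy -51.33 zax [-0.003  0.001 -1.   ] F [-1.8  1.2 -1.3] M [0.32 0.56 0.03] g 0.267 j6 36.2
```

Request:
{"name": "play_rows", "arguments": {"increments": [{"offset": [0,0,0.3],"twist": 0.116,"grip": 0.1},{"offset": [0,0,0.5],"twist": 0.232,"grip": 0.1},{"offset": [0,0,0.8],"twist": 0.347,"grip": 0.1},{"offset": [0,0,1.0],"twist": 0.463,"grip": 0.1},{"offset": [0,0,1.2],"twist": 0.579,"grip": 0.1}]}}

```text
time: 24.38
tool_pos: [0.5391, -0.0683, 0.2174]
tool_rot: [-0.001, 0.999, 0.051, -0.002]
contact_force: [-4.2, 2.5, 0.4]
gripper_width: 0.267
```

Request:
{"name": "play_rows", "arguments": {"increments": [{"offset": [0,0,0.3],"twist": 0.116,"grip": 0.1},{"offset": [0,0,0.5],"twist": 0.232,"grip": 0.1},{"offset": [0,0,0.8],"twist": 0.347,"grip": 0.1},{"offset": [0,0,1.0],"twist": 0.463,"grip": 0.1},{"offset": [0,0,1.2],"twist": 0.579,"grip": 0.1}]}}

```text
time: 24.8
tool_pos: [0.5393, -0.0682, 0.2166]
tool_rot: [-0.001, 0.972, -0.236, -0.002]
contact_force: [-4.7, 4.9, 2.6]
gripper_width: 0.27
```

```bash
python3 - <<'E'
from ft import *
p,M=st();r=p[:2]-O;print("TCP n,s",r@n*1000,r@d*1000)
foot("side",manip.grab_frame("side"));st()
E
```

```text
t 24.8 p [539.3 -68.2 216.6] yawy -117.36 zax [-0.003  0.002 -1.   ] F [-4.7  4.9  2.6] M [0.83 0.77 0.16] g 0.27 j6 102.2
TCP n,s 2.100345441838909 23.82362864185824
side tips s [[-0.6], [-1.1, 15.7, 30.3], [-1.6, 12.5, 54.7], [-0.8, 19.0, 58.9]] n edges [[-29.4, -10.1, 11.1, 25.0], [-29.3, 4.8]]
t 24.85 p [539.4 -68.2 216.6] yawy -117.61 zax [-0.003  0.002 -1.   ] F [-4.8  3.3  3.1] M [0.68 0.82 0.  ] g 0.266 j6 102.5
```

Lateral strain of about 6 N has built up in the grip. I'll regrip to relax it, then make the last 0.57 rad.

Request:
{"name": "play_rows", "arguments": {"increments": [{"offset": [0,0,0],"twist": 0,"grip": 0.5},{"offset": [0,0,0],"twist": 0,"grip": 0.5},{"offset": [0,0,0],"twist": 0,"grip": 0.5},{"offset": [0,0,0],"twist": 0,"grip": 0.5}]}}

```text
time: 25.18
tool_pos: [0.5401, -0.069, 0.2169]
tool_rot: [0.0, 0.972, -0.236, 0.001]
contact_force: [-0.3, -0.2, -0.1]
gripper_width: 0.501
```

```bash
python3 - <<'E'
from ft import *
p,M=st();r=p[:2]-O;print("TCP n,s",r@n*1000,r@d*1000)
E
```

```text
t 25.18 p [540.1 -69.  216.9] yawy -117.25 zax [ 0.001 -0.    -1.   ] F [-0.3 -0.2 -0.1] M [ 0.01  0.01 -0.01] g 0.501 j6 102.1
TCP n,s 2.6850709438457674 22.85570273945862
```

Request:
{"name": "play_rows", "arguments": {"increments": [{"offset": [0,0,0],"twist": 0,"grip": 0.1},{"offset": [0,0,0],"twist": 0,"grip": 0.1},{"offset": [0,0,0],"twist": 0,"grip": 0.1},{"offset": [0,0,0],"twist": 0,"grip": 0.1},{"offset": [0,0,0],"twist": 0,"grip": 0.1}]}}

```text
time: 25.6
tool_pos: [0.5399, -0.0689, 0.2168]
tool_rot: [0.0, 0.972, -0.236, 0.0]
contact_force: [0.4, 0.6, 2.6]
gripper_width: 0.267
```

```bash
python3 - <<'E'
from ft import *
p,M=st();r=p[:2]-O;print("TCP n,s",r@n*1000,r@d*1000)
E
```

```text
t 25.6 p [539.9 -68.9 216.8] yawy -117.33 zax [ 0.001 -0.    -1.   ] F [0.4 0.6 2.6] M [0.   0.09 0.04] g 0.267 j6 102.2
TCP n,s 2.538509170563452 22.993677923227885
```

Request:
{"name": "play_rows", "arguments": {"increments": [{"offset": [0,0,0.2],"twist": 0.115,"grip": 0.1},{"offset": [0,0,0.4],"twist": 0.23,"grip": 0.1},{"offset": [0,0,0.6],"twist": 0.345,"grip": 0.1},{"offset": [0,0,0.9],"twist": 0.46,"grip": 0.1},{"offset": [0,0,1.1],"twist": 0.577,"grip": 0.1}]}}

```text
time: 26.02
tool_pos: [0.5398, -0.0691, 0.2158]
tool_rot: [0.001, 0.863, -0.505, -0.0]
contact_force: [-2.3, 0.0, 4.4]
gripper_width: 0.272
```

Request:
{"name": "play_rows", "arguments": {"increments": [{"offset": [0,0,0],"twist": 0,"grip": 0.1},{"offset": [0,0,0],"twist": 0,"grip": 0.1}]}}

```text
time: 26.18
tool_pos: [0.5398, -0.0691, 0.2158]
tool_rot: [0.0, 0.865, -0.502, -0.0]
contact_force: [-2.8, -1.7, 5.1]
gripper_width: 0.267
```

```bash
python3 - <<'E'
from ft import *
p,M=st();r=p[:2]-O;print("TCP n,s",r@n*1000,r@d*1000)
E
```

```text
t 26.18 p [539.8 -69.1 215.8] yawy -150.25 zax [-0.    -0.001 -1.   ] F [-2.8 -1.7  5.1] M [-0.26  0.53 -0.1 ] g 0.267 j6 135.1
TCP n,s 2.352995342954724 22.846978221721987
```

Nut at about 4.2 by angle. Letting go and lifting clear.

Request:
{"name": "play_rows", "arguments": {"increments": [{"offset": [0,0,0],"twist": 0,"grip": 0.6},{"offset": [0,0,0],"twist": 0,"grip": 0.6},{"offset": [0,0,0],"twist": 0,"grip": 0.6},{"offset": [0,0,0],"twist": 0,"grip": 0.6},{"offset": [0,0,-10],"twist": 0,"grip": 0.6}]}}

```text
time: 26.6
tool_pos: [0.5387, -0.0685, 0.2233]
tool_rot: [0.001, 0.864, -0.503, -0.002]
contact_force: [-1.1, -0.1, -1.0]
gripper_width: 0.596
```

Request:
{"name": "play_rows", "arguments": {"increments": [{"offset": [0,0,-30],"twist": 0,"grip": 0.6},{"offset": [0,0,-65],"twist": 0,"grip": 0.6},{"offset": [0,0,-100],"twist": 0,"grip": 0.6},{"offset": [0,0,-135],"twist": 0,"grip": 0.6},{"offset": [0,0,-170],"twist": 0,"grip": 0.6}]}}

```text
time: 27.02
tool_pos: [0.5394, -0.0687, 0.3979]
tool_rot: [-0.0, 0.864, -0.503, 0.0]
contact_force: [0.6, 0.1, -0.0]
gripper_width: 0.597
```

```bash
python3 - <<'E'
from ft import *
p,M=st();im=manip.grab_frame("side");cv2.imwrite("pics/s11.png",im);foot("side",im)
for q in("washer","nut_grip","fork"):
    for pp,x in find("tip_of",q,"side"):
        r=np.array(x[:2])-O
        if abs(r).max()<.05:print(q,pp,x,"n,s",(r@n*1000).round(1),(r@d*1000).round(1))
# red line on tip: expected tip z=.014+.064 ; bolt axis TCP (539.9,-69.0)+diff
b=im.astype(float);ax=np.array([.5399-.0008,-.069-.0015])
u=proj("side",[*ax,.081]);x0,y0=(u-9).astype(int);c=b[y0:y0+20,x0:x0+20];w=np.clip(c[...,2]-np.maximum(c[...,0],c[...,1])-40,0,None);yy,xx=np.mgrid[:20,:20];w*=np.hypot(xx-9,yy-9)<6
m=np.array([(w*xx).sum(),(w*yy).sum()])/w.sum();D=np.c_[(xx-m[0]).ravel(),(yy-m[1]).ravel()];ev,V=np.linalg.eigh((D*w.reshape(-1,1)).T@D/w.sum());m=m+[x0,y0]
a=unproj("side",m-V[:,1],.081);e=unproj("side",m+V[:,1],.081)-a;print("tip pred",u.round(1),"obs",m.round(1),"head yaw",np.degrees(np.arctan2(e[1],e[0])).round(1)%180,np.sqrt(ev).round(2))
# colour profile down the axis as seen: blue nut extent & washer
for z in np.arange(.095,.020,-.0025):
    q=proj("side",[*ax,z]);v=[int(mc(b[...,k],[[q[1]],[q[0]]],order=1)[0]) for k in range(3)];print(round(z*1000,1),v,end="; ")
E
```

```text
t 27.02 p [539.4 -68.7 397.9] yawy -150.37 zax [ 0.001 -0.    -1.   ] F [ 0.6  0.1 -0. ] M [ 0.02 -0.06  0.02] g 0.597 j6 135.3
side tips s [[-0.4], [-0.9, 13.7, 30.8], [-1.3, 12.2, 56.7], [-0.6, 18.4, 58.7]] n edges [[-29.2, -10.3, 11.4, 24.9], [-29.2, 1.4]]
washer 0.42 [0.5369, -0.0722, 0.0338] n,s -1.0 20.3
nut_grip 0.62 [0.5402, -0.0688, 0.0562] n,s 2.8 23.1
fork 0.9 [0.5382, -0.0666, 0.0322] n,s 1.3 25.6
tip pred [333.  258.9] obs [332.3 258.8] head yaw 5.300000000000011 [0.38 1.12]
95.0 [146, 145, 140]; 92.5 [146, 145, 141]; 90.0 [151, 149, 145]; 87.5 [168, 166, 161]; 85.0 [162, 159, 196]; 82.5 [118, 115, 217]; 80.0 [106, 101, 187]; 77.5 [126, 120, 139]; 75.0 [112, 108, 106]; 72.5 [101, 97, 96]; 70.0 [100, 96, 96]; 67.5 [101, 97, 97]; 65.0 [131, 90, 71]; 62.5 [116, 70, 43]; 60.0 [107, 63, 35]; 57.5 [130, 75, 43]; 55.0 [134, 78, 44]; 52.5 [113, 67, 38]; 50.0 [96, 57, 32]; 47.5 [92, 54, 31]; 45.0 [91, 55, 31]; 42.5 [91, 54, 31]; 40.0 [90, 54, 30]; 37.5 [90, 54, 30]; 35.0 [89, 54, 31]; 32.5 [89, 54, 31]; 30.0 [103, 78, 64]; 27.5 [140, 124, 118]; 25.0 [166, 154, 151]; 22.5 [153, 143, 146];
```

The head is against the lips: the tip sits at its expected height of 81 mm. The head is square with yaw 5°. I'll cross-check the nut angle from the exposed shank length against the start picture.

```bash
python3 - <<'E'
from ft import *
def run(name,ax,tipz,c="side"):
    b=cv2.imread(name).astype(float);zs=np.arange(.008,-.045,-.0005)
    # recentre on the observed red
    u=proj(c,[*ax,tipz]);x0,y0=(u-9).astype(int);k=b[y0:y0+20,x0:x0+20];w=np.clip(k[...,2]-np.maximum(k[...,0],k[...,1])-40,0,None);yy,xx=np.mgrid[:20,:20];w*=np.hypot(xx-9,yy-9)<6
    sh=np.array([(w*xx).sum(),(w*yy).sum()])/w.sum()+[x0,y0]-u
    Q=np.array([proj(c,[*ax,tipz+z])+sh for z in zs]);v=np.array([mc(b[...,j],[Q[:,1],Q[:,0]],order=1) for j in range(3)]).T
    bl=(v[:,0]-v[:,2])/v.sum(1)
    print(name,"shift",sh.round(2),"rel z of blue ratio:",[(round(z*1000,1),round(x,2)) for z,x in zip(zs[::3],bl[::3])][4:26])
    gray=v.sum(1)
    return
run("pics/side0.png",np.array([.599,.258]),.073)
run("pics/s4.png",np.array([.5445,-.1142]),.1451)
run("pics/s11.png",np.array([.5391,-.0705]),.081)
E
```

```text
pics/side0.png shift [-4.18 -2.77] rel z of blue ratio: [(np.float64(2.0), np.float64(-0.43)), (np.float64(0.5), np.float64(-0.43)), (np.float64(-1.0), np.float64(-0.44)), (np.float64(-2.5), np.float64(-0.44)), (np.float64(-4.0), np.float64(-0.44)), (np.float64(-5.5), np.float64(-0.44)), (np.float64(-7.0), np.float64(-0.27)), (np.float64(-8.5), np.float64(-0.07)), (np.float64(-10.0), np.float64(0.11)), (np.float64(-11.5), np.float64(0.26)), (np.float64(-13.0), np.float64(0.31)), (np.float64(-14.5), np.float64(0.34)), (np.float64(-16.0), np.float64(0.35)), (np.float64(-17.5), np.float64(0.35)), (np.float64(-19.0), np.float64(0.35)), (np.float64(-20.5), np.float64(0.35)), (np.float64(-22.0), np.float64(0.35)), (np.float64(-23.5), np.float64(0.35)), (np.float64(-25.0), np.float64(0.35)), (np.float64(-26.5), np.float64(0.35)), (np.float64(-28.0), np.float64(0.35)), (np.float64(-29.5), np.float64(0.35))]
pics/s4.png shift [0.34 0.22] rel z of blue ratio: [(np.float64(2.0), np.float64(-0.17)), (np.float64(0.5), np.float64(-0.26)), (np.float64(-1.0), np.float64(-0.27)), (np.float64(-2.5), n
[... 925 characters left out ...]
, (np.float64(-4.0), np.float64(-0.05)), (np.float64(-5.5), np.float64(0.01)), (np.float64(-7.0), np.float64(0.02)), (np.float64(-8.5), np.float64(0.02)), (np.float64(-10.0), np.float64(0.02)), (np.float64(-11.5), np.float64(0.02)), (np.float64(-13.0), np.float64(0.02)), (np.float64(-14.5), np.float64(0.07)), (np.float64(-16.0), np.float64(0.18)), (np.float64(-17.5), np.float64(0.26)), (np.float64(-19.0), np.float64(0.33)), (np.float64(-20.5), np.float64(0.34)), (np.float64(-22.0), np.float64(0.34)), (np.float64(-23.5), np.float64(0.34)), (np.float64(-25.0), np.float64(0.34)), (np.float64(-26.5), np.float64(0.35)), (np.float64(-28.0), np.float64(0.35)), (np.float64(-29.5), np.float64(0.35))]
```

```bash
python3 -c "
from h import *
st();print(manip.job_done())"
```

```text
t 27.22 p [539.9 -68.8 397.6] yawy -150.38 zax [ 0.004 -0.001 -1.   ] F [-0.4 -0.5  0.2] M [-0.02  0.03  0.02] g 0.6 j6 135.3
the job is handed in; nothing more can be done
None
```

The damper stand is bolted down and the job is handed in, at about 27 s of the 72 s allowed. I took the T-bolt from its holder by the nut, lowered it lengthwise into the slot, and turned it square; the lips stopped it when I lifted. I slid it until it lightly touched the closed end of the fork, backed off about 2 mm, and tightened the nut.

**Last checks:**
- **Head:** its tip is at the height expected with the head up against the lips. It is square, slightly past.
- **Nut:** about 4.2 rad by the turn count. The exposed shank length in the pictures gives about 4.05–4.1, so the washer is squeezed roughly 2.8–3 mm of its 6 mm.
- **Stand:** the foot's edges in the side view are within about 0.2 mm of where they started.
- **Arm:** it let go and lifted well clear, with no force on the tool.

**What disagreed or went unchecked:**
- **Bolt tilt:** the bolt sat slightly tilted in the jaws at first, so its head landed on the slot's lip with about 11 N before I shifted it across. I regripped twice to take out tilt and side load.
- **Fork position:** the two cameras disagreed by about 2–3 mm along the slot, so I took the final position from the touch on the fork's closed end.
- **Head stop:** the torque reading was too noisy to show when the head reached its stop, so the turn count relies on geometry.
- **Other objects:** I did not measure the bystanders at the end. The wheels, oil bottle and cup were well away from where the arm worked. It passed near only the orange screwdriver and the purple bolt, and no force reading suggested contact with either.

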